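Tip a cup of turned slugs into the counting scale

ROBOT

A 6-joint arm with a two-finger parallel gripper is mounted at the origin on the work surface. World frame = base frame: x ahead of the robot, y to its left, z up, the work surface at z = 0. Lengths are in m, angles in rad, forces in N, time in s.
With the tool pointing down it reaches from about 0.375 to 0.975 m from the base axis. Payload 3.8 kg.
Tool frame: the origin (TCP) lies between the finger pads; the fingertips stand 8 mm ahead of it and the grasp point (between the pads) lies 11 mm behind it (tcp_to_tips is the distance from the TCP to the fingertips, in m); z points along the fingers, y is the line along which they close (so a half turn about z gives the same grasp; the last joint's range is limited). The gripper opens to 85 mm and grips with 20 to 120 N. Pads are 22 mm wide; open, the fingers measure 114 mm over their backs; the gripper's body (76 mm by 85 mm) begins 54 mm behind the grasp point. The pads swing forward as they close: fully open they stand 13 mm farther back than shut.
Start: joints at [-1.383, 0.264, 1.604, -0, 1.274, -0.037], TCP at [0.15, -0.658, 0.239] pointing down, gripper open.
Joint ranges: [-2.63, 2.63], [-0.94, 2.18], [0.31, 2.57], [-1.31, 4.45], [0, 2.66], [-2.55, 2.55]. Speed limits (rad/s): [2.57, 2.57, 3.14, 3.14, 3.14, 3.14].

INTERFACE

Orientations are given as a rotation vector (axis times angle).
In Python, from workcell import * gives the robot as it stands.
- The arm moves only by the tool move_arm, never from a script. Its argument "series" is one flat list of numbers, 7 for each row, row after row: the finger opening in cm, from 0 to 8.54, then the shift along the tool's x, y, z in cm, then the turn, a rotation vector about the tool's x, y, z in degrees. A call has 1 to 5 rows; each row shifts and turns the commanded pose from where the row before left it, along the tool's axes as they then stand; what a row does not reach is not made up. A row lasts 1/8 s, in which the tool goes at most 62.5 mm and 10.7 degrees, less where a joint would pass 70% of its speed; a pose out of reach is approached as far as the arm can. A call is refused whole if a number of a shift passes 6.25 or a number of a turn 10.7, either way. A call with a gripper value outside its range is refused whole. The fingers move at their own pace and stop on an object; "grip_force" is the grip in N (left out, the last holds). Time passes only in rows, so rows that do not move let the fingers close. It gives the time, the measured TCP pose, the force, the opening and the grip force at its end, in the units of the state.
- read_state(): the state, without advancing time (a new reading comes with each control period).
- read_camera(name): name is "side" or "top"; returns the picture (480x640x3 uint8, red, green, blue); there is no depth.
- calibration(name): a dict with "camera_matrix" (3x3 intrinsics, pixels), "k1" (the pictures are not rectified: a ray, as slopes to the right and down, at radius r is drawn at 1 + k1 r^2 times it, then the intrinsics apply), "rvec" (rotation vector, rad) and "tvec" (3), from world to camera coordinates, as OpenCV has them. Camera axes: x right, y down, z forward; pixel columns grow to the right and rows downward; lengths in m; the calibration is good to about 2 mm. A picture is of the moment at which its call begins. calibration takes no time and is no camera call.
- finish_job(): hands the job in; it is judged then, once.
The state is a dict: "time": time; "q": joint angles; "joint_vel": joint speeds; "joint_torque": joint torques, N m; "tool_pos": TCP position; "tcp_rot": TCP orientation; "wrist_force": force on the tool from outside, world axes, zero at the start; "torque": the same for the moment, N m; "width": opening from 0.0 (shut) to 1.0 (fully open); "grip_force": force on a finger pad.
Only numpy, scipy, OpenCV 4.12 (cv2) and the standard library are available. Lean on these libraries where they do the work, as an engineer would, in place of code of your own. Each camera call takes 0.05 s, during which the arm holds its last target. There are 200 camera calls.

TASK

Lift the steel cup of six turned slugs out of the blue crate from under the low work lamp, pour all six slugs into the steel bowl on the counting scale, and then stand the empty cup upright on the round green mat. Set the cup down before you let go, and do not bump the lamp, knock the scale or disturb the oil bottle and brass gauge.

Things in the scene. Friction and masses are not known exactly. Their poses are not given: they have to be found in the camera images.
- cup: open round cup of bare steel, 110 mm tall, outer diameter 62 mm at the foot growing evenly to 72 mm at the rim, wall 3 mm, floor 4 mm; 0.18 kg empty, about 0.42 kg full. Origin: centre of its underside; z runs up its axis to the mouth. It stands upright in the crate, grip it firmly across its diameter 50 to 65 mm above its foot (66 mm wide there), or its weight turns it in the fingers
- cup_mouth (a point): centre of the cup's mouth, 110 mm above its underside; axes as the cup
- slug0: one of six alike bright metal slugs, short cylinders 19 mm in diameter and 20 mm long with a dark mark on the ends, about 40 g, stacked in the cup in two layers of three. Origin: its centre; z along its axis
- slug1: one of six alike bright metal slugs, short cylinders 19 mm in diameter and 20 mm long with a dark mark on the ends, about 40 g, stacked in the cup in two layers of three. Origin: its centre; z along its axis
- slug2: one of six alike bright metal slugs, short cylinders 19 mm in diameter and 20 mm long with a dark mark on the ends, about 40 g, stacked in the cup in two layers of three. Origin: its centre; z along its axis
- slug3: one of six alike bright metal slugs, short cylinders 19 mm in diameter and 20 mm long with a dark mark on the ends, about 40 g, stacked in the cup in two layers of three. Origin: its centre; z along its axis
- slug4: one of six alike bright metal slugs, short cylinders 19 mm in diameter and 20 mm long with a dark mark on the ends, about 40 g, stacked in the cup in two layers of three. Origin: its centre; z along its axis
- slug5: one of six alike bright metal slugs, short cylinders 19 mm in diameter and 20 mm long with a dark mark on the ends, about 40 g, stacked in the cup in two layers of three. Origin: its centre; z along its axis
- crate: fixed open blue plastic crate, 250 mm (x) by 220 mm (y) by 60 mm high, wall 6 mm, floor 6 mm thick; a 12 mm wide lip runs along the outer top of the two walls at x = -128 and +128 mm (centres), 240 mm long. Origin: centre of its underside; -x is its front, roughly towards the robot. The cup stands near its middle
- lamp: fixed work lamp. Flat silver head, 100 (x) by 180 (y) mm, level over the crate's middle, 238 to 264 mm above the table: it bars a vertical tool from the cup. Come in and leave by the front (-x), tool tilted 30 to 45 degrees. Origin: on the table below the head's centre, axes as the crate. A 12 mm post at x = +155, y = +75 mm (foot 60 x 100 x 12 mm) carries it by an arm at 252 to 264 mm height
- scale: fixed counting scale, white with a blue top, 220 x 220 mm and 46 mm high, with a 36 mm high keypad part reaching out to x = -165 mm at its front (-x); a round steel bowl is fixed on its middle: 140 mm wide at the bottom, 190 mm at the rim, wall 3 mm, its inner floor 52 mm and its rim 110 mm above the table. Origin: centre of the scale's underside, on the table, straight below the bowl's centre
- mat: fixed round green mat, 110 mm in diameter, 4 mm thick. Origin: centre of its underside on the table; its top is at z = 4 mm
- oil: bystander: yellow plastic oil bottle with red cap, 54 mm in diameter, 130 mm tall, standing. Origin: centre of its underside
- gauge: bystander: brass plug gauge, 34 mm in diameter, 100 mm tall, standing. Origin: centre of its underside

How it is judged:
By the outcome, as a careful person would: the job done as asked, in the order asked, and still so for the second after the job is handed in, with the robot touching nothing.
It also fails if it takes over 56 s, if anything falls off the work surface, if the arm or the gripper's body presses on something with over 40 N, if the wrist force passes 120 N, or if a joint passes its speed limit or range.

## Working session

There is one attempt and no reset: what is moved stays moved. The work goes in short steps, Python scripts to look and compute and a tool call to move; the robot and the scene stay as the last step left them, time stands still between calls to the robot, and variables do not carry over. Pictures are saved under pics/ and viewed, at most 14 in all, crops included, and the job is handed in when it is done.

Besides the shell and the picture viewer there is one more tool, called after "Emit:" by a JSON object that holds its "api" and its "payload", one argument or row to a line. move_arm: Moves the arm, as the interface text tells. Its arguments: {"type":"object","properties":{"series":{"type":"array"},"grip_force":{"type":"number"}},"required":["series"]}

```bash
mkdir -p pics; ls; python3 - <<'E'
from workcell import *
import cv2
for n in("side","top"):
    im=read_camera(n); cv2.imwrite(f"pics/{n}0.png",im[:,:,::-1]); print(n,calibration(n))
print(read_state())
E
```

```text
pics
side {'camera_matrix': array([[583.29687572,   0.        , 323.52716705],
       [  0.        , 583.29687572, 249.54167626],
       [  0.        ,   0.        ,   1.        ]]), 'k1': -0.0030678484741068815, 'rvec': array([ 2.32870472, -0.30909652,  0.1452073 ]), 'tvec': array([-0.61492805,  0.16689424,  1.1766923 ])}
top {'camera_matrix': array([[531.75525175,   0.        , 319.51196176],
       [  0.        , 531.75525175, 237.85565552],
       [  0.        ,   0.        ,   1.        ]]), 'k1': -0.07517850174112514, 'rvec': array([ 2.171164  , -2.1201898 ,  0.17752807]), 'tvec': array([-0.01198898,  0.6113659 ,  1.18983759])}
{'time': 0.1, 'q': array([-1.38290595e+00,  2.64642644e-01,  1.60527115e+00, -1.90805944e-05,
        1.27369027e+00, -3.69012764e-02]), 'joint_vel': array([ 2.01103662e-04, -1.91689428e-03, -7.73416442e-04,  1.24967728e-04,
       -5.06519478e-05, -2.39442087e-03]), 'joint_torque': array([ 1.37360198e-04, -5.16707754e+01, -3.68588734e+01, -4.13576595e-05,
        6.27800226e-03, -2.16228460e-05]), 'tool_pos': array([ 0.15032835, -0.65737424,  0.238092  ]), 'tcp_rot': array([-3.11977729e+00, -3.52142866e-01,  2.66697475e-04]), 'wrist_force': array([-0.00961598, -0.06491354,  0.27406252]), 'torque': array([ 0.02075779, -0.00249855,  0.05746768]), 'grip_force': 0.0, 'width': 1.0024138753378087}
```

View pics/side0.png

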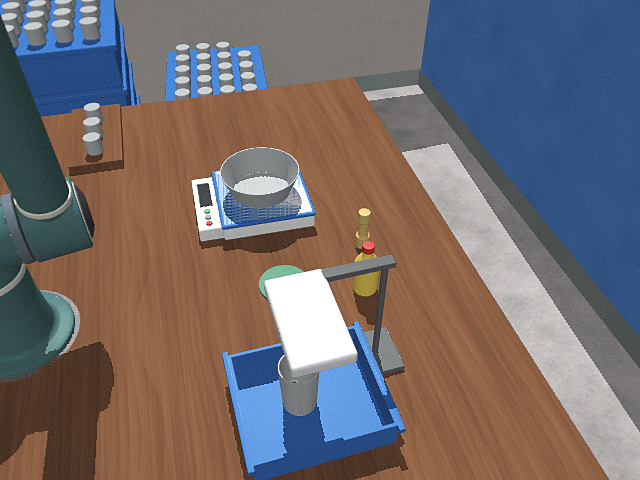

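View pics/top0.png

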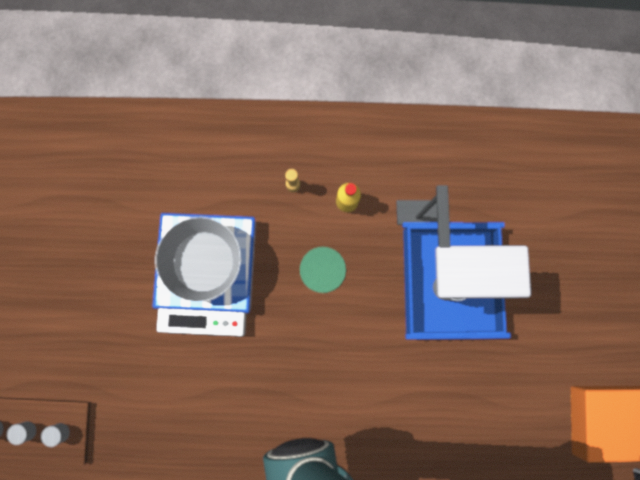

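The side view shows the cup at about (300,385) inside the crate under the lamp (310,320), with the bowl at (260,175) and the mat at (283,282). The top view shows the bowl rim at (198,260), the mat at (323,270), the oil at (349,195), the gauge at (292,180) and the crate at (457,280). Only a sliver of the cup shows there, at (455,293).

```bash
cat > h.py <<'E'
import numpy as np, cv2
from workcell import *
from scipy.spatial.transform import Rotation as R
C={n:calibration(n) for n in("side","top")}
def ray(n,uv):
    c=C[n];K=c["camera_matrix"];d=np.array([(uv[0]-K[0,2])/K[0,0],(uv[1]-K[1,2])/K[1,1]]);s=d.copy()
    for _ in range(10): s=d/(1+c["k1"]*(s@s))
    M=R.from_rotvec(c["rvec"]).as_matrix(); return -M.T@c["tvec"], M.T@np.array([*s,1])
def plane(n,uv,z):
    o,v=ray(n,uv); return o+v*(z-o[2])/v[2]
def tri(a,b):
    (o,u),(p,v)=ray("side",a),ray("top",b)
    s=np.linalg.lstsq(np.c_[u,-v],p-o,rcond=None)[0]; A,B=o+s[0]*u,p+s[1]*v
    return (A+B)/2,np.linalg.norm(A-B)
def proj(n,P):
    c=C[n];K=c["camera_matrix"];X=R.from_rotvec(c["rvec"]).apply(P)+c["tvec"];s=X[:2]/X[2]
    return K[:2,:2]@s*(1+c["k1"]*(s@s))+K[:2,2]
def mask(im,lo,hi): return cv2.inRange(cv2.cvtColor(im,cv2.COLOR_RGB2HSV),lo,hi)
def big(m,box=None):
    if box: k=np.zeros_like(m);x0,y0,x1,y1=box;k[y0:y1,x0:x1]=255;m=m&k
    return max(cv2.findContours(m,cv2.RETR_EXTERNAL,cv2.CHAIN_APPROX_NONE)[0],key=cv2.contourArea)
def cen(c): m=cv2.moments(c); return np.array([m["m10"],m["m01"]])/m["m00"]
E
python3 - <<'E'
from h import *
np.set_printoptions(precision=4,suppress=True)
S=cv2.imread("pics/side0.png")[:,:,::-1].copy();T=cv2.imread("pics/top0.png")[:,:,::-1].copy()
g=big(mask(T,(65,80,40),(90,255,255)),(280,230,370,310)); print("mat",plane("top",cen(g),.004), cv2.minEnclosingCircle(g))
for n,im,b in(("top",T,(330,170,370,220)),("side",S,(350,235,385,300))):
    try:
        r=big(mask(im,(0,150,100),(8,255,255)),b)
        print("cap",n,cen(r),plane(n,cen(r),.125))
    except Exception as e: print(e)
y=big(mask(T,(18,80,60),(35,255,255)),(280,165,303,195)); print("gauge",cv2.boundingRect(y))
y=big(mask(S,(15,80,60),(35,255,255)),(350,205,375,250)); print("gaugeS",cv2.boundingRect(y))
# lamp head (white) top
for n,im,b in(("top",T,(425,235,540,310)),("side",S,(260,265,360,380))):
    w=big(mask(im,(0,0,215),(180,40,255)),b); print("lamp",n,cv2.minAreaRect(w),[plane(n,p,.264) for p in cv2.boxPoints(cv2.minAreaRect(w))])
# crate blue in top
k=big(mask(T,(105,120,60),(125,255,255)),(395,215,520,350)); print("crate",cv2.approxPolyDP(cv2.convexHull(k),3,True)[:,0].tolist(),[plane("top",p,.06)[:2] for p in cv2.boxPoints(cv2.minAreaRect(k))])
a=cv2.resize(S[320:430,220:410],None,fx=4,fy=4,interpolation=cv2.INTER_CUBIC)
b=cv2.resize(T[200:350,140:270],None,fx=4,fy=4,interpolation=cv2.INTER_CUBIC)
cv2.imwrite("pics/c1.png",a[:,:,::-1])
b=cv2.resize(T[210:345,395:540],None,fx=4,fy=4,interpolation=cv2.INTER_CUBIC);cv2.imwrite("pics/c2.png",b[:,:,::-1])
E
```

```text
mat [ 0.5423 -0.0068  0.004 ] ((322.5, 269.5), 22.192440032958984)
cap top [350.5356 188.3614] [ 0.712  -0.0629  0.125 ]
cap side [368.7232 246.7333] [ 0.7139 -0.0647  0.125 ]
gauge (285, 169, 15, 22)
gaugeS (355, 208, 16, 42)
lamp top ((482.5, 271.0), (50.0, 93.0), 90.0) [array([ 0.5674, -0.2198,  0.264 ]), array([ 0.5718, -0.4028,  0.264 ]), array([ 0.4749, -0.3994,  0.264 ]), array([ 0.4716, -0.2189,  0.264 ])]
lamp side ((310.1174621582031, 316.7758483886719), (96.52178192138672, 67.17151641845703), 72.6459732055664) [array([ 0.4728, -0.2302,  0.264 ]), array([ 0.5834, -0.2131,  0.264 ]), array([ 0.5733, -0.4007,  0.264 ]), array([ 0.4776, -0.4098,  0.264 ])]
crate [[404, 222], [437, 223], [503, 299], [509, 337], [406, 337]] [array([ 0.6515, -0.1901]), array([ 0.6647, -0.4363]), array([ 0.3905, -0.4361]), array([ 0.3806, -0.1975])]
```

View pics/c1.png

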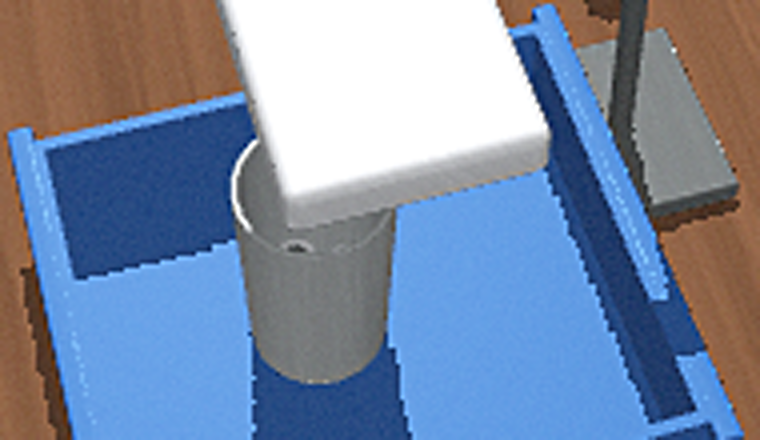

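View pics/c2.png

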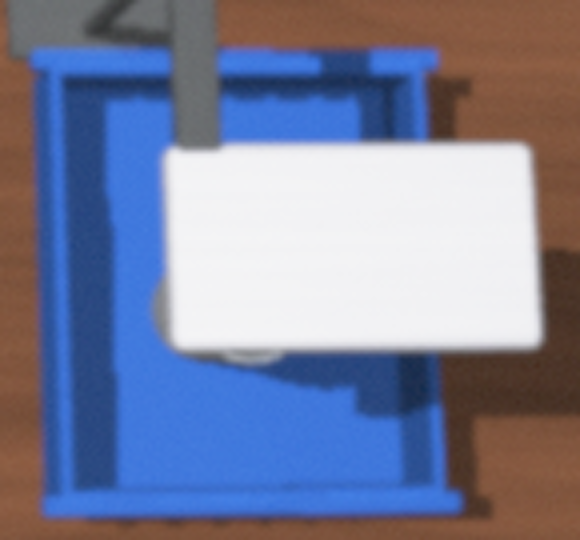

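The side crop shows the cup's lower foot edge at side px (299.5,415.5) and the front of its rim at (299,383), with slugs just visible inside. In the top crop the rim's left edge is at px (433,287) and its front edge at (457.5,300.5). The crate lip corners are at about (403,222), (505,222), (510.5,338.5) and (405.5,338.5).

```bash
python3 - <<'E'
from h import *
np.set_printoptions(precision=4,suppress=True)
def hz(n,uv):
    o,v=ray(n,uv);d=v[:2]/np.linalg.norm(v[:2]);return np.r_[d,0]
f=plane("side",(299.5,415.8),.006);print("foot c",f+.031*hz("side",(299.5,415.8)))
r=plane("side",(298.9,383.3),.116);print("rim c",r+.036*hz("side",(299,383)))
# rim width side: left/right tangents
for z,a,b in((.116,(278.2,367),(319,372)),(.006,(284.5,406),(316.5,404.5))):
    A,B=plane("side",a,z),plane("side",b,z);print(z,(A+B)/2,np.linalg.norm(A-B))
print("rim front tri (top view minx)",plane("top",(457.5,300.8),.116)," left maxy",plane("top",(433,287.5),.116))
c=[plane("top",p,.06) for p in((402.8,222),(505,222),(510.5,338.7),(405.6,338.7))]
c=np.array(c);print("crate",c.mean(0),np.diff(c,axis=0)); d=(c[0]+c[1]-c[2]-c[3])[:2];print("yaw",np.degrees(np.arctan2(d[1],d[0])))
print("bowl top",plane("top",(198.5,259.5),.11)); 
S=cv2.imread("pics/side0.png");T=cv2.imread("pics/top0.png")
A,B=plane("side",(220.3,173),.11),plane("side",(299,173),.11);print("bowl side",(A+B)/2,np.linalg.norm(A-B))
for p in((156,260),(241,260),(198,218.5),(198,301)):print(plane("top",p,.11))
print("gauge",plane("top",(292,173),.1),plane("side",(364,211.5),.1),tri((364,211.5),(292,173.5)),"scale px",plane("top",(165,333),.036),plane("top",(243,336),.036),plane("top",(255,217),.046),plane("top",(163,214),.046))
# lamp height check via the corners: tri of head corners
print("lamp corner +x-y..",tri((355.5,359),(530,297.5)),tri((265.5,279),(436.5,247)))
print("oil",tri((368.7,242.5),(350.5,188)))
print(cv2.minEnclosingCircle(big(mask(S[:,:,::-1].copy(),(65,80,40),(90,255,255)),(250,255,310,305))))
for n in C:print(n,-R.from_rotvec(C[n]["rvec"]).inv().apply(C[n]["tvec"]))
E
```

```text
foot c [ 0.5083 -0.3013  0.006 ]
rim c [ 0.5095 -0.2999  0.116 ]
0.116 [ 0.5078 -0.3087  0.116 ] 0.06971628875800835
0.006 [ 0.5087 -0.3115  0.006 ] 0.05808181638172451
rim front tri (top view minx) [ 0.4696 -0.3003  0.116 ]  left maxy [ 0.4974 -0.2466  0.116 ]
crate [ 0.5206 -0.3137  0.06  ] [[ 0.0064 -0.2416  0.    ]
 [-0.2697 -0.0055  0.    ]
 [-0.0036  0.2406  0.    ]]
yaw 1.2742990433221002
bowl top [0.547  0.2677 0.11  ]
bowl side [0.5496 0.2545 0.11  ] 0.1863194998350255
[0.5435 0.3618 0.11  ]
[0.5483 0.1741 0.11  ]
[0.6386 0.2741 0.11  ]
[0.4564 0.2638 0.11  ]
gauge [0.7508 0.0689 0.1   ] [0.7496 0.0696 0.1   ] (array([0.7493, 0.0688, 0.1007]), np.float64(0.00010942040618977491)) scale px [0.3834 0.3521 0.036 ] [0.3817 0.1723 0.036 ] [0.6574 0.1548 0.046 ] [0.6594 0.372  0.046 ]
lamp corner +x-y.. (array([ 0.5186, -0.41  ,  0.2712]), np.float64(0.09570416759993353)) (array([ 0.521 , -0.2202,  0.2632]), np.float64(0.0883919511884742))
oil (array([ 0.7121, -0.0625,  0.1346]), np.float64(0.0034980581678744605))
((280.77642822265625, 280.1991882324219), 23.131572723388672)
side [ 0.3905 -0.8595  0.9484]
top [0.4209 0.0133 1.2698]
```

```bash
python3 - <<'E'
from h import *
np.set_printoptions(precision=4,suppress=True,linewidth=150)
S=cv2.imread("pics/side0.png")[:,:,::-1].astype(int);T=cv2.imread("pics/top0.png")[:,:,::-1].astype(int)
sat=lambda a:(a[...,2]-a[...,0])
print("top b-r rows 280-302, cols 428-470");print(sat(T)[280:303,428:472])
print("side col 300 rows 376-420",sat(S)[376:420,300],S[376:420,300,0])
for r in(360,365,368,372,376,400,404,408):print(r,sat(S)[r,272:326])
E
```

```text
top b-r rows 280-302, cols 428-470
[[159 159 157 ...   1   2   2]
 [158 157 156 ...   1   1   2]
 [159 159 156 ...   2   1   1]
 ...
 [157 156 157 ...  84  87  83]
 [154 156 158 ...  89  86  89]
 [156 155 157 ...  86  90  84]]
side col 300 rows 376-420 [  2   2   4   5   3   5   6   5   4   8   5   2   6   3   4   3   4   3   3   2   5   5   2   5   5   3   3   3   7   3   3   5   6   6   6   2   7
   6   1 -12 107  92  92  88] [116 127 123 124 126 123 123 109 124 113 115 121 118 119 117 122 117 122 117 122 119 121 117 118 120 118 118 116 117 116 120 119 112 118 116 118 120
 113 118 129  22  38  36  44]
360 [ 90  97  89  93  93  94 106   8  -1   4   3   7   4   4   6   2   4   6   4   0   0   0   0   0   0   0   0   0   0   0   0   0   0   0   0   0   0
   0   0   0   0   0   0   0   0   0   0   0   0   0   5   4   5   6]
365 [ 93  93  97  92 109  71   0   6   1   3   5   3   6   4   3   4   1   3   6   5   1   0   0   0   0   0   0   0   0   0   2   6   4   4   5   6   5
   5   4   3   6   5   6   5   3   6   3   4   4   6   5   5   4   4]
368 [ 89  89  94  90 102  72   0   5   1   
[... 594 characters left out ...]
20 149 137 127 129 129 128 131]
400 [127 126 128 126 125 130 126 128 131 138  88  -1   1   4   5   4   5   4   5   5   4   4   7   4   2   3   1   3   5   4   7   7   6   4   6   4   5
   3   8   3   5   7   4  -4  38 145 135 130 128 126 128 130 125 130]
404 [127 127 125 126 130 127 130 130 127 131 141  60  -4   3   4   2   5   1   7   7   4   6   5   7   5   4   2   4   7   4   6   5   5   4   3   4   5
   7   9   2   3   5   0 -16 103 136 129 128 126 130 128 129 127 129]
408 [126 125 129 130 124 126 125 128 125 126 134  94 106 -12   0   5   0   5   5   6   5   4   6   4   4   8   4   5   6   2   6   7   5   5   5   4   3
   4   3   6  -3 -10  73  97  94  89  81 131 129 128 126 131 130 129]
```

```bash
python3 - <<'E'
from h import *
np.set_printoptions(precision=4,suppress=True)
T=cv2.imread("pics/top0.png")[:,:,::-1].astype(int)
s=T[...,2]-T[...,0]
for r in range(278,303):print(r,"".join("#" if s[r,c]<30 and T[r,c,0]<150 else "w" if s[r,c]<30 else "+" if s[r,c]<70 else "." for c in range(428,480)))
# predicted rim circle and foot for cup candidate
for y in(-.300,-.292,-.285):
  P=[proj("top",np.array([.508+.036*np.cos(a),y+.036*np.sin(a),.116])) for a in np.linspace(0,2*np.pi,73)]
  P=np.array(P);print(y,"left",P[P[:,0].argmin()],"bottom",P[P[:,1].argmax()])
print(proj("top",[.508,-.3+.031,.006]),proj("top",[.508-.031,-.3,.006]))
E
```

```text
278 ........+wwwwwwwwwwwwwwwwwwwwwwwwwwwwwwwwwwwwwwwwwww
279 ........+wwwwwwwwwwwwwwwwwwwwwwwwwwwwwwwwwwwwwwwwwww
280 .......+wwwwwwwwwwwwwwwwwwwwwwwwwwwwwwwwwwwwwwwwwwww
281 .......+wwwwwwwwwwwwwwwwwwwwwwwwwwwwwwwwwwwwwwwwwwww
282 ......+#wwwwwwwwwwwwwwwwwwwwwwwwwwwwwwwwwwwwwwwwwwww
283 ......+#wwwwwwwwwwwwwwwwwwwwwwwwwwwwwwwwwwwwwwwwwwww
284 .....+##wwwwwwwwwwwwwwwwwwwwwwwwwwwwwwwwwwwwwwwwwwww
285 .....+##wwwwwwwwwwwwwwwwwwwwwwwwwwwwwwwwwwwwwwwwwwww
286 .....+##wwwwwwwwwwwwwwwwwwwwwwwwwwwwwwwwwwwwwwwwwwww
287 .....+##wwwwwwwwwwwwwwwwwwwwwwwwwwwwwwwwwwwwwwwwwwww
288 .....+##wwwwwwwwwwwwwwwwwwwwwwwwwwwwwwwwwwwwwwwwwwww
289 .....+##wwwwwwwwwwwwwwwwwwwwwwwwwwwwwwwwwwwwwwwwwwww
290 ......+##wwwwwwwwwwwwwwwwwwwwwwwwwwwwwwwwwwwwwwwwwww
291 ......+##wwwwwwwwwwwwwwwwwwwwwwwwwwwwwwwwwwwwwwwwwww
292 ......+##wwwwwwwwwwwwwwwwwwwwwwwwwwwwwwwwwwwwwwwwwww
293 .......+#wwwwwwwwwwwwwwwwwwwwwwwwwwwwwwwwwwwwwwwwwww
294 .......+#wwwwwwwwwwwwwwwwwwwwwwwwwwwwwwwwwwwwwwwwwww
295 ........+wwwwwwwwwwwwwwwwwwwwwwwwwwwwwwwwwwwwwwwwwww
296 .........+wwwwwwwwwwwwwwwwwwwwwwwwwwwwwwwwwwwwwwwwww
297 ..........+#wwwwwwwwwwwwwwwwwwwwwwwwwwwwwwwwwwwwww##
298 ............++##########ww########w###++++++++++++++
299 ...............++########www#####w#++++.............
300 .....................+++++####+++++++...............
301 ...........................++++++++.................
302 ....................................................
-0.3 left [440.857  282.8197] bottom [457.3602 299.6875]
-0.292 left [437.2292 282.7436] bottom [453.7315 299.6184]
-0.285 left [434.0524 282.6767] bottom [450.5536 299.5574]
[432.0003 286.1102] [444.9761 299.3962]
```

```bash
cat >> h.py <<'E'
def pose(t,yaw=0,roll=0):
    "tool tilted t deg from down towards heading yaw, then rolled about own z"
    t=np.radians(t);c,s=np.cos(t),np.sin(t)
    return R.from_euler("z",yaw,degrees=True)*R.from_matrix(np.array([[c,0,s],[0,-1,0],[s,0,-c]]).T)*R.from_euler("z",roll,degrees=True)
def plan(wps,start=None):
    "wps: list of (pos,Rot,n); prints rows of rounded tool-frame steps, chained"
    s=read_state(); p,Q=start or (np.array(s["tool_pos"]),R.from_rotvec(s["tcp_rot"]))
    for T,G,n in wps:
        T=np.array(T,float)
        p0=p
        for i in range(n):
            goal=p0+(T-p0)*(i+1)/n
            sh=np.round(Q.inv().apply(goal-p)*100,1); w=np.round((Q.inv()*G).as_rotvec(degrees=True)/(n-i),1)
            p=p+Q.apply(sh/100); Q=Q*R.from_rotvec(w,degrees=True)
            print([*map(float,sh),*map(float,w)])
        print("->",np.round(p,4),"left",np.round((Q.inv()*G).magnitude()*57.3,2))
    return p,Q
def st():
    s=read_state();r=R.from_rotvec(s["tcp_rot"])
    print("t",round(s["time"],2),"p",np.round(s["tool_pos"],4),"z",np.round(r.apply([0,0,1]),3),"y",np.round(r.apply([0,1,0]),3),"q",np.round(s["q"],3),"F",np.round(s["wrist_force"],1),"w",round(s["width"],3),"g",s["grip_force"])
E
python3 - <<'E'
from h import *
plan([([.28,-.45,.24],pose(20,5),7),([.4247,-.301,.17],pose(40),7)])
E
```

```text
[2.5, -2.5, -0.0, -0.2, 2.9, 1.1]
[2.4, -2.5, 0.1, -0.2, 2.8, 1.1]
[2.3, -2.6, 0.2, -0.2, 2.9, 1.1]
[2.3, -2.6, 0.3, -0.2, 2.8, 1.1]
[2.3, -2.6, 0.4, -0.2, 2.9, 1.1]
[2.1, -2.7, 0.5, -0.3, 2.8, 1.1]
[2.1, -2.8, 0.6, -0.2, 2.9, 1.2]
-> [ 0.2799 -0.4499  0.2401] left 0.04
[1.8, -1.9, 1.7, -0.4, 2.9, 0.6]
[1.6, -2.0, 1.8, -0.4, 2.8, 0.6]
[1.6, -2.0, 1.8, -0.3, 2.9, 0.6]
[1.4, -2.0, 1.9, -0.4, 2.8, 0.6]
[1.3, -2.1, 2.0, -0.3, 2.9, 0.6]
[1.2, -2.1, 2.0, -0.4, 2.8, 0.7]
[1.1, -2.1, 2.1, -0.3, 2.9, 0.6]
-> [ 0.425  -0.3007  0.1701] left 0.06
```

Emit:
{"api": "move_arm", "payload": {
  "series": [8.54,2.5,-2.5,0,-0.2,2.9,1.1,8.54,2.4,-2.5,0.1,-0.2,2.8,1.1,8.54,2.3,-2.6,0.2,-0.2,2.9,1.1,8.54,2.3,-2.6,0.3,-0.2,2.8,1.1,8.54,2.3,-2.6,0.4,-0.2,2.9,1.1],
  "grip_force": 100
}}

```text
time: 0.72
tool_pos: [0.2438, -0.5089, 0.2399]
tcp_rot: [-3.099, -0.198, -0.392]
wrist_force: [0.6, -0.2, 1.5]
width: 0.998
grip_force: 0.0
```

Emit:
{"api": "move_arm", "payload": {
  "series": [8.54,2.1,-2.7,0.5,-0.3,2.8,1.1,8.54,2.1,-2.8,0.6,-0.2,2.9,1.2,8.54,1.8,-1.9,1.7,-0.4,2.9,0.6,8.54,1.6,-2.0,1.8,-0.4,2.8,0.6,8.54,1.6,-2.0,1.8,-0.3,2.9,0.6]
}}

```text
time: 1.35
tool_pos: [0.3425, -0.3858, 0.2105]
tcp_rot: [-3.036, -0.078, -0.777]
wrist_force: [0.3, 0.5, 1.1]
width: 0.996
grip_force: 0.0
```

Emit:
{"api": "move_arm", "payload": {
  "series": [8.54,1.4,-2.0,1.9,-0.4,2.8,0.6,8.54,1.3,-2.1,2.0,-0.3,2.9,0.6,8.54,1.2,-2.1,2.0,-0.4,2.8,0.7,8.54,1.1,-2.1,2.1,-0.3,2.9,0.6,8.54,0,0,0,0,0,0]
}}

```text
time: 1.98
tool_pos: [0.4243, -0.2983, 0.1681]
tcp_rot: [-2.95, -0.003, -1.071]
wrist_force: [0.5, -0.5, -0.0]
width: 1.001
grip_force: 0.0
```

```bash
python3 - <<'E'
from h import *
st()
plan([([.4671,-.301,.119],pose(40),3),([.5083,-.301,.0695],pose(40),5)])
im=read_camera("side");a=cv2.resize(im[230:430,180:410],None,fx=3,fy=3,interpolation=cv2.INTER_CUBIC);cv2.imwrite("pics/a1.png",a[:,:,::-1])
st()
E
```

```text
t 1.98 p [ 0.4243 -0.2983  0.1681] z [ 0.642  0.004 -0.767] y [ 0.003 -1.    -0.002] q [-1.036 -0.198  2.378  0.896  0.789 -0.067] F [ 0.5 -0.5 -0. ] w 1.001 g 0.0
[0.0, 0.1, 2.2, -0.1, 0.0, 0.0]
[0.1, 0.1, 2.1, -0.1, 0.0, 0.0]
[0.0, 0.1, 2.2, -0.0, 0.1, 0.1]
-> [ 0.4668 -0.3012  0.1188] left 0.05
[0.0, -0.0, 1.3, -0.0, -0.0, -0.0]
[0.0, -0.0, 1.3, -0.0, -0.0, -0.0]
[0.0, -0.0, 1.3, -0.0, -0.0, -0.0]
[0.0, -0.0, 1.3, -0.0, -0.0, -0.0]
[0.0, -0.0, 1.2, -0.0, -0.0, -0.0]
-> [ 0.508  -0.3012  0.0698] left 0.05
t 2.02 p [ 0.4247 -0.3002  0.1695] z [ 0.642  0.001 -0.766] y [ 0.002 -1.     0.   ] q [-1.037 -0.198  2.375  0.895  0.789 -0.066] F [0.7 0.1 0.5] w 0.999 g 0.0
```

View pics/a1.png

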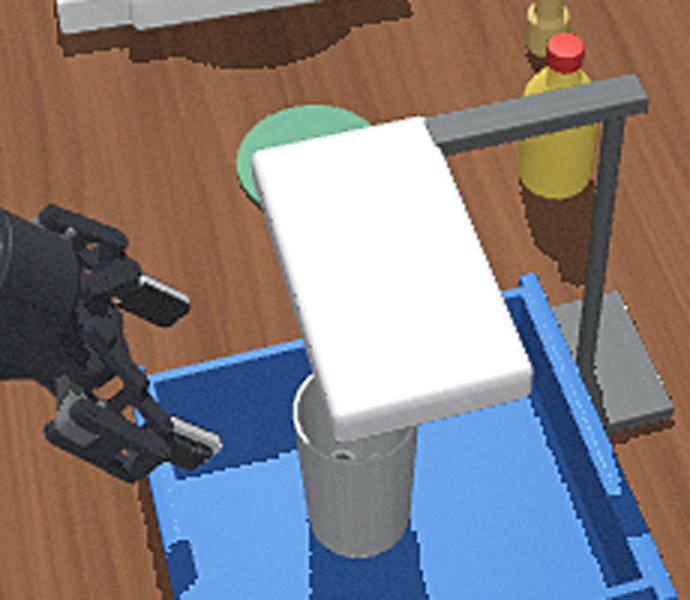

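The picture shows the open gripper left of and above the crate. The near pad's tip is at side px (252,380), the cup is ahead and to the right of it, and the lamp is clear. I'll measure where the open pads stand relative to the TCP.

```bash
python3 - <<'E'
from h import *
z=np.array([.643,0,-.766]);x=np.array([.766,0,.643])
for uv,y in(((252.5,377),-.343),((250,384),-.343),((238.5,346),-.343),((238,372),-.343),((241,335),-.258),((226,322),-.258)):
    o,v=ray("side",uv);P=o+v*(y-o[1])/v[1];d=P-[.4247,-.301,.1695];print(uv,"along",round(d@z,4),"perp",round(d@x,4))
E
```

```text
(252.5, 377) along -0.0028 perp 0.0059
(250, 384) along 0.0072 perp -0.0094
(238.5, 346) along -0.0769 perp 0.0497
(238, 372) along -0.0325 perp 0.0039
(241, 335) along -0.0047 perp 0.0028
(226, 322) along -0.049 perp 0.0133
```

Emit:
{"api": "move_arm", "payload": {
  "series": [8.54,0,0,2.2,0,0,0,8.54,0.1,0,2.2,0,0,0,8.54,0,0,2.2,0,0,0,8.54,0,0,1.6,0,0,0,8.54,0,0,1.6,0,0,0],
  "grip_force": 110
}}

```text
time: 2.65
tool_pos: [0.4898, -0.3035, 0.097]
tcp_rot: [2.948, 0.002, 1.076]
wrist_force: [-0.2, 0.0, -0.4]
width: 1.003
grip_force: 0.0
```

Emit:
{"api": "move_arm", "payload": {
  "series": [8.54,0,0,1.6,0,0,0,8.54,0,0,0.8,0,0,0,8.54,0,0,0.4,0,0,0,8.54,0,0,0,0,0,0]
}}

```text
time: 3.15
tool_pos: [0.5071, -0.302, 0.0752]
tcp_rot: [2.95, 0.002, 1.076]
wrist_force: [0.0, -0.4, -0.3]
width: 1.002
grip_force: 0.0
```

```bash
python3 - <<'E'
from h import *
st()
im=read_camera("side");a=cv2.resize(im[300:430,230:400],None,fx=4,fy=4,interpolation=cv2.INTER_CUBIC);cv2.imwrite("pics/a2.png",a[:,:,::-1])
st()
E
```

```text
t 3.15 p [ 0.5071 -0.302   0.0752] z [ 0.644 -0.001 -0.765] y [ 0.001 -1.     0.002] q [-0.867  0.087  2.335  1.2    0.554 -0.307] F [ 0.  -0.4 -0.3] w 1.002 g 0.0
t 3.2 p [ 0.507  -0.3019  0.0753] z [ 0.644 -0.001 -0.765] y [ 0.001 -1.     0.002] q [-0.867  0.086  2.335  1.2    0.554 -0.307] F [0.2 0.7 0.6] w 1.003 g 0.0
```

View pics/a2.png

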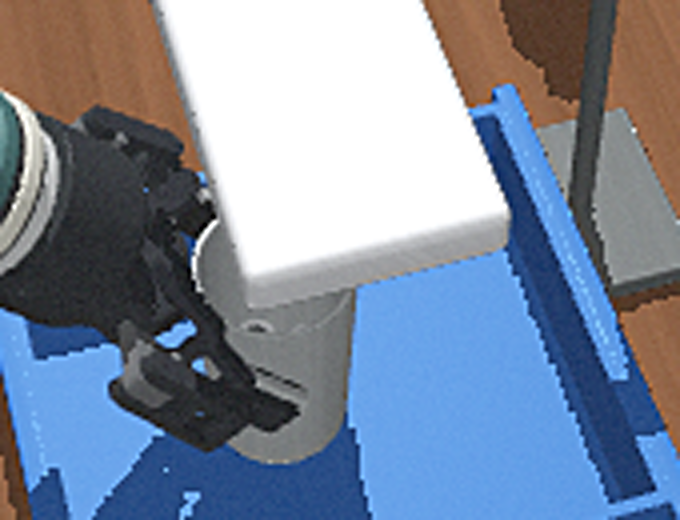

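The fingers straddle the cup, with the near pad at px (298,400) and a gap between the rim and the palm. I'll go a little deeper and close.

Emit:
{"api": "move_arm", "payload": {
  "series": [8.54,-0.2,0,0.4,0,0,0,8.54,0,0,0.2,0,0,0,8.54,0,0,0,0,0,0]
}}

```text
time: 3.58
tool_pos: [0.5092, -0.3015, 0.0688]
tcp_rot: [2.95, 0.002, 1.075]
wrist_force: [-1.0, -0.3, -0.4]
width: 0.999
grip_force: 0.0
```

Emit:
{"api": "move_arm", "payload": {
  "series": [4,0,0,0,0,0,0,4,0,0,0,0,0,0,4,0,0,0,0,0,0,4,0,0,0,0,0,0,4,0,0,0,0,0,0],
  "grip_force": 110
}}

```text
time: 4.2
tool_pos: [0.51, -0.3016, 0.07]
tcp_rot: [2.949, 0.003, 1.078]
wrist_force: [-0.3, 2.4, 6.2]
width: 0.77
grip_force: 121.9
```

```bash
python3 - <<'E'
from h import *
st()
E
```

```text
t 4.2 p [ 0.51   -0.3016  0.07  ] z [ 0.645 -0.001 -0.764] y [ 0.001 -1.     0.002] q [-0.862  0.101  2.334  1.224  0.547 -0.331] F [-0.3  2.4  6.2] w 0.77 g 121.9075787559268
```

```bash
python3 - <<'E'
from h import *
G=pose(40)
a=plan([([.51,-.3015,.08],G,2),([.45,-.3015,.088],G,3),([.425,-.3,.16],G,4),([.43,-.29,.185],G,1)])
E
```

```text
[0.3, -0.0, -0.4, 0.0, -0.1, 0.1]
[0.3, -0.0, -0.4, 0.0, -0.1, 0.0]
-> [ 0.5094 -0.3016  0.0799] left 0.08
[-1.3, -0.0, -1.5, 0.0, 0.0, 0.0]
[-1.4, -0.0, -1.5, 0.0, 0.0, 0.0]
[-1.3, -0.0, -1.4, 0.0, 0.0, 0.0]
-> [ 0.4505 -0.3016  0.088 ] left 0.08
[0.7, -0.0, -1.8, 0.0, 0.0, 0.0]
[0.6, -0.1, -1.8, 0.0, 0.0, 0.0]
[0.7, -0.0, -1.8, 0.0, 0.0, 0.0]
[0.7, -0.1, -1.8, 0.0, 0.0, 0.0]
-> [ 0.425  -0.2995  0.1605] left 0.08
[2.0, -1.0, -1.6, 0.0, 0.0, 0.0]
-> [ 0.43   -0.2895  0.1856] left 0.08
```

Emit:
{"api": "move_arm", "payload": {
  "series": [4,0.3,0,-0.4,0,0,0,4,0.3,0,-0.4,0,0,0,4,-1.3,0,-1.5,0,0,0,4,-1.4,0,-1.5,0,0,0,4,-1.3,0,-1.4,0,0,0]
}}

```text
time: 4.82
tool_pos: [0.4479, -0.3009, 0.0862]
tcp_rot: [2.951, 0.002, 1.073]
wrist_force: [1.5, 0.2, -4.8]
width: 0.768
grip_force: 122.6
```

Emit:
{"api": "move_arm", "payload": {
  "series": [4,0.7,0,-1.8,0,0,0,4,0.6,0,-1.8,0,0,0,4,0.7,0,-1.8,0,0,0,4,0.7,-0.1,-1.8,0,0,0,4,0,0,0,0,0,0]
}}

```text
time: 5.45
tool_pos: [0.4234, -0.3012, 0.1604]
tcp_rot: [2.947, 0.002, 1.076]
wrist_force: [-0.5, -0.4, -3.7]
width: 0.771
grip_force: 122.8
```

```bash
python3 - <<'E'
from h import *
st()
im=read_camera("side");a=cv2.resize(im[200:430,130:430],None,fx=2.5,fy=2.5,interpolation=cv2.INTER_CUBIC);cv2.imwrite("pics/a3.png",a[:,:,::-1])
st()
E
```

```text
t 5.45 p [ 0.4234 -0.3012  0.1604] z [ 0.644 -0.004 -0.765] y [-0.    -1.     0.005] q [-1.041 -0.186  2.387  0.917  0.772 -0.099] F [-0.5 -0.4 -3.7] w 0.771 g 122.83936147636268
t 5.5 p [ 0.4233 -0.3006  0.1593] z [ 0.644 -0.002 -0.765] y [ 0.    -1.     0.003] q [-1.04  -0.184  2.387  0.918  0.772 -0.1  ] F [ 0.8  0.  -4.1] w 0.771 g 123.14102802905836
```

View pics/a3.png

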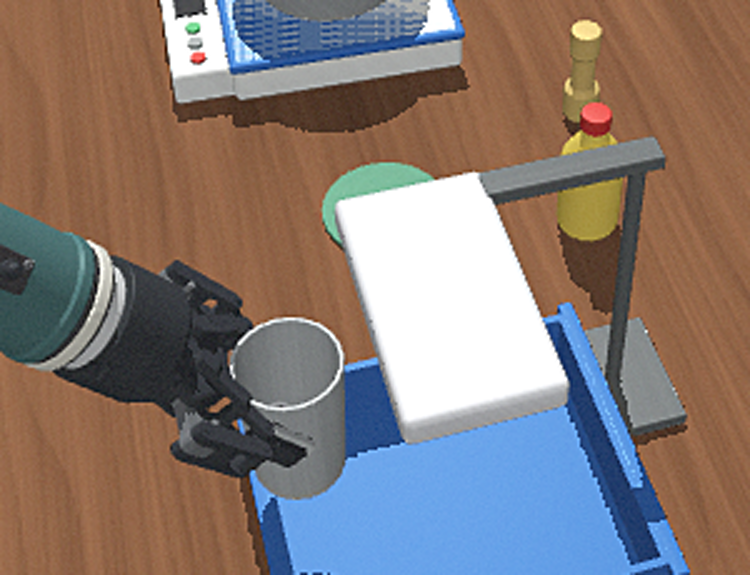

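Grasp good: the cup hangs upright in the fingers, clear of the crate and lamp, with a load of about 4 N. Next I'll fit a small kinematic model from the readings to plan the pour within the joint ranges.

```bash
cat > kin.py <<'E'
from h import *
from scipy.optimize import least_squares
D=[([-1.383,.2646,1.6053,0,1.2737,-.0369],[.1503,-.6574,.2384]),([-1.037,-.198,2.375,.895,.789,-.066],[.4247,-.3002,.1695]),
([-.867,.086,2.335,1.2,.554,-.307],[.507,-.302,.0753]),([-.862,.101,2.334,1.224,.547,-.331],[.51,-.3016,.07]),([-1.04,-.184,2.387,.918,.772,-.1],[.4233,-.3006,.1596])]
E=lambda a,v:R.from_euler(a,v)
def fk(q,k):
    d1,yo,L2,L3,Lt,a=k
    A=E("z",q[0]);B=A*E("y",q[1]);F=B*E("y",q[2]);W=F*E("z",q[3])*E("y",q[4]);T=W*E("z",q[5]+np.pi/2)
    return np.array([0,0,d1])+A.apply([0,yo,0])+B.apply([0,0,L2])+F.apply([a,0,L3])+W.apply([0,0,Lt]),T
K0=least_squares(lambda k:np.r_[np.ravel([fk(q,k)[0]-p for q,p in D]),.003*(k-[.135,.02,.41,.37,.25,0])],[.135,.02,.41,.37,.25,0]).x
lo=np.array([-2.63,-.94,.31,-1.31,0,-2.55]);hi=np.array([2.63,2.18,2.57,4.45,2.66,2.55])
def ik(P,G,q0):
    f=lambda q:np.r_[(fk(q,K0)[0]-P)*10,(G.inv()*fk(q,K0)[1]).as_rotvec(),1e-4*(q-q0)]
    r=least_squares(f,np.clip(q0,lo+.01,hi-.01),bounds=(lo,hi)); return r.x,np.abs(r.fun[:6]).max()
E
python3 - <<'E'
from kin import *
np.set_printoptions(precision=3,suppress=True)
print(K0,[np.linalg.norm(fk(q,K0)[0]-p).round(4) for q,p in D],fk(D[2][0],K0)[1].apply([[0,0,1],[0,1,0]]))
# pour candidates: tool heading yaw, tilt t, roll
up=np.array([np.sin(np.radians(40)),0,-np.cos(np.radians(40))])
qs=np.array(D[4][0])
for yaw in(0,20,40,-20):
  for sg in(1,-1):
    q=qs.copy();out=[]
    for t,ro in((40,0),(60,0),(80,0),(90,0),(95,30),(95,60),(95,90),(95,115),(95,140),(95,160)):
        G=pose(t,yaw,sg*ro);q,e=ik(np.array([.53,.22,.26]),G,q);out.append((t,ro,round(e,3),q.round(2).tolist(),round(np.degrees(np.arccos(G.apply(up)[2])))))
    print(yaw,sg,*[o for o in out if o[0:2] in((40,0),(80,0),(90,0),(95,60),(95,115),(95,140),(95,160))],sep="\n  ")
E
```

```text
[0.251 0.025 0.512 0.566 0.339 0.001] [np.float64(0.0002), np.float64(0.0003), np.float64(0.0003), np.float64(0.0002), np.float64(0.0002)] [[ 0.644 -0.001 -0.765]
 [ 0.001 -1.     0.003]]
0
  1
  (40, 0, np.float64(0.0), [0.55, -0.27, 2.25, -0.6, 0.63, 2.51], 0)
  (80, 0, np.float64(0.36), [0.34, -0.43, 2.52, -0.86, 0.0, 2.55], 40)
  (90, 0, np.float64(0.522), [0.34, -0.44, 2.53, -0.89, 0.0, 2.55], 50)
  (95, 60, np.float64(0.574), [0.34, -0.45, 2.53, 0.15, 0.0, 2.54], 75)
  (95, 115, np.float64(0.68), [0.34, -0.45, 2.53, 1.11, 0.0, 2.54], 110)
  (95, 140, np.float64(0.629), [0.34, -0.45, 2.53, 1.55, 0.0, 2.54], 124)
  (95, 160, np.float64(0.05), [0.81, 0.19, 2.57, 4.01, 1.42, 0.94], 132)
0
  -1
  (40, 0, np.float64(0.0), [0.55, -0.27, 2.25, -0.6, 0.63, 2.51], 0)
  (80, 0, np.float64(0.36), [0.34, -0.43, 2.52, -0.86, 0.0, 2.55], 40)
  (90, 0, np.float64(0.522), [0.34, -0.44, 2.53, -0.89, 0.0, 2.55], 50)
  (95, 60, np.float64(0.576), [0.65, -0.34, 2.43, -1.31, 0.54, 2.17], 75)
  (95, 115, np.float64(0.591), [0.65, -0.34, 2.43, -1.31, 0.54, 1.22], 110)
  (95, 140, np.float64(0.512), [0
[... 2530 characters left out ...]
45, 2.53, 1.19, 0.0, 2.54], 110)
  (95, 140, np.float64(0.882), [0.33, -0.45, 2.53, 1.63, 0.0, 2.54], 124)
  (95, 160, np.float64(0.803), [0.33, -0.45, 2.53, 1.98, 0.0, 2.54], 132)
-20
  -1
  (40, 0, np.float64(0.155), [0.53, -0.2, 2.13, -0.45, 0.8, 2.55], 0)
  (80, 0, np.float64(0.498), [0.44, -0.4, 2.43, -0.73, 0.28, 2.55], 40)
  (90, 0, np.float64(0.594), [0.39, -0.43, 2.48, -0.79, 0.14, 2.55], 50)
  (95, 60, np.float64(0.4), [0.93, 0.08, 2.19, -1.31, 1.27, 2.55], 75)
  (95, 115, np.float64(0.482), [0.96, 0.21, 2.13, -1.31, 1.43, 1.86], 110)
  (95, 140, np.float64(0.501), [0.96, 0.21, 2.13, -1.31, 1.43, 1.43], 124)
  (95, 160, np.float64(0.449), [0.96, 0.21, 2.13, -1.31, 1.43, 1.08], 132)
```

```bash
cat > pour.py <<'E'
from kin import *
s,c=np.sin(np.radians(40)),np.cos(np.radians(40))
UP=np.array([s,0,-c]);MT=np.array([0,0,-.004])+.044*UP   # cup axis and mouth centre in the tool frame
B=np.array([.547,.266])
def tcp(G,zlow,xy=B):
    u=G.apply(UP);zm=zlow+.036*np.sqrt(max(0,1-u[2]**2))
    return np.r_[xy,zm]-G.apply(MT)
E
timeout 400 python3 - <<'E'
from pour import *
np.set_printoptions(precision=2,suppress=True)
res=[]
for yaw in range(20,131,15):
    U=pose(40,yaw);q0,e0=ik(tcp(U,.24),U,np.array([.1,-.3,2.2,.6,.6,.6]))
    if e0>.01: print(yaw,"upright no",e0);continue
    for axis in range(0,360,20):      # turn about a horizontal world axis at heading
        a=np.radians(axis);q=q0;es=[];qs=[q0]
        for th in (20,40,60,80,100,115,128):
            G=R.from_rotvec(np.radians(th)*np.array([np.cos(a),np.sin(a),0]))*U
            q,e=ik(tcp(G,.24-.07*min(1,th/100)),G,q);es.append(e);qs.append(q)
            if e>.02:break
        qs=np.array(qs);wr=(tcp(G,.17)-.339*G.apply([0,0,1]))
        res.append((sum(x<.02 for x in es),yaw,axis,np.abs(np.diff(qs,axis=0)).sum(0).round(1),qs[-1],wr))
for r in sorted(res,key=lambda r:(-r[0],r[3].max()))[:14]:print(*r)
E
```

```text
7 125 80 [0.1 0.7 0.5 1.1 1.1 1.1] [0.13 1.08 1.79 1.68 2.58 0.44] [ 0.59  0.1  -0.05]
7 95 60 [0.2 0.8 0.3 1.  1.2 0.8] [0.08 1.   1.94 1.78 2.42 0.38] [ 0.54  0.07 -0.03]
7 95 80 [0.1 0.8 0.4 0.7 1.2 1.2] [0.02 0.96 1.77 1.43 2.35 0.82] [0.64 0.04 0.02]
7 110 60 [0.3 0.8 0.3 1.2 1.2 0.8] [0.16 1.07 1.9  1.9  2.57 0.19] [ 0.53  0.11 -0.06]
7 110 80 [0.1 0.7 0.4 0.9 1.1 1.2] [0.06 1.02 1.79 1.55 2.45 0.62] [ 0.61  0.06 -0.02]
7 110 160 [0.5 0.7 0.7 1.2 1.2 1.2] [ 0.52  1.02  1.15 -0.51  2.56  0.62] [0.77 0.47 0.2 ]
7 125 160 [0.4 0.7 0.6 1.  1.2 1.2] [ 0.47  1.06  1.13 -0.41  2.66  0.52] [0.8  0.43 0.16]
7 80 60 [0.2 0.9 0.3 0.8 1.3 0.8] [0.01 0.93 1.96 1.66 2.28 0.59] [0.55 0.03 0.01]
7 80 80 [0.1 0.8 0.4 0.6 1.3 1.3] [-0.    0.91  1.73  1.31  2.27  1.02] [0.67 0.02 0.07]
7 65 60 [0.2 0.9 0.3 0.7 1.4 0.8] [-0.04  0.86  1.95  1.54  2.16  0.81] [0.57 0.   0.05]
7 65 80 [0.1 0.9 0.5 0.5 1.4 1.2] [0.   0.87 1.67 1.19 2.23 1.22] [0.71 0.03 0.11]
7 95 40 [0.4 0.9 0.1 1.4 1.4 0.6] [ 0.23  1.08  1.96  2.19  2.61 -0.03] [ 0.49  0.14 -0.07]
7 95 160 [0.5 0.8 0.8 1.4 1.3 1.1] [ 0.58  0.97  1.2  -0.61  2.46  0.74] [0.73 0.51 0.22]
7 125 180 [0.6 0.6 0.4 1.4 0.9 1.2] [ 0.65  0.94  1.29 -0.82  2.36  0.48] [0.67 0.54 0.21]
```

```bash
cat >> pour.py <<'E'
def clear(P,G,q):
    "least gap of gripper body, wrist and forearm to bowl rim/scale/bystanders/table"
    A=E("z",q[0]);el=np.array([0,0,K0[0]])+A.apply([0,K0[1],0])+(A*E("y",q[1])).apply([0,0,K0[2]])
    z=G.apply([0,0,1]);w=P-.339*z;m=1
    pts=[(P-k*z,.048) for k in np.linspace(.065,.2,8)]+[(P-k*z,.055) for k in np.linspace(.2,.339,6)]+[(w+(el-w)*k,.065) for k in np.linspace(0,1,12)]
    for p,r in pts:
        b=np.linalg.norm(p[:2]-B)
        m=min(m,np.hypot(max(0,p[2]-.112),max(0,b-.095))-r, p[2]-r)
        m=min(m,np.hypot(max(0,p[2]-.046),np.max(np.r_[0,np.abs(p[:2]-B)-.115]))-r)
        for xy,h,rr in(((.712,-.063),.13,.027),((.75,.069),.1,.017)):
            m=min(m,np.hypot(max(0,p[2]-h),max(0,np.linalg.norm(p[:2]-xy)-rr))-r)
        m=min(m,np.hypot(max(0,.23-p[2]),max(0,-.22+.0-p[1]) ) if 0 else 1)
    return m
def tiltpose(yaw,axis,th):
    a=np.radians(axis);return R.from_rotvec(np.radians(th)*np.array([np.cos(a),np.sin(a),0]))*pose(40,yaw)
E
cat > s.py <<'E'
from pour import *
import warnings
np.set_printoptions(precision=2,suppress=True)
res=[]
for d in(1,-1):
  q0=np.array([.5,-.27,2.25,-.5,.63,2.4]) if d<0 else np.array([.35,-.34,2.29,0,.49,1.57])
  for yaw in (range(20,141,15) if d>0 else range(5,-100,-15)):
    U=pose(40,yaw);q1,e0=ik(tcp(U,.25),U,q0)
    if e0>.01:continue
    q0=q1
    for axis in range(0,360,15):
        q=q0;cl=[];qs=[q0]
        for th in (30,60,90,105,118):
            G=tiltpose(yaw,axis,th);P=tcp(G,.25-.06*min(1,th/100))
            q,e=ik(P,G,q)
            if e>.02:break
            cl.append(clear(P,G,q));qs.append(q)
        if len(cl)>=5:res.append((min(cl),yaw,axis,np.abs(np.diff(qs,axis=0)).sum(0).round(1),q0,qs[-1],np.array(cl)))
for r in sorted(res,key=lambda r:-r[0])[:14]:print(*r)
E
timeout 500 python3 s.py
```

```text
0.09499373411741434 20 105 [0.1 1.1 1.1 0.4 2.1 0.3] [ 0.45 -0.18  2.29 -0.19  0.34  1.82] [0.34 0.87 1.19 0.21 2.43 1.68] [0.11 0.12 0.11 0.1  0.09]
0.09499373411741434 35 120 [0.1 1.1 1.1 0.6 2.  0.6] [ 0.3  -0.17  2.29  0.52  0.4   0.85] [ 0.43  0.88  1.17 -0.06  2.45  1.44] [0.11 0.12 0.11 0.1  0.09]
0.09499373411741434 50 135 [0.3 1.  1.  1.1 1.8 0.9] [ 0.18 -0.12  2.24  0.8   0.6   0.3 ] [ 0.51  0.87  1.19 -0.32  2.41  1.2 ] [0.11 0.12 0.11 0.1  0.09]
0.09499373411741434 65 150 [0.5 0.9 0.9 1.4 1.5 1.1] [ 0.1  -0.04  2.17  0.86  0.82 -0.01] [ 0.59  0.83  1.26 -0.54  2.32  1.02] [0.11 0.12 0.11 0.1  0.09]
0.09499373411741434 80 165 [0.6 0.7 0.7 1.5 1.2 1.1] [ 0.06  0.06  2.06  0.83  1.01 -0.23] [ 0.67  0.78  1.36 -0.72  2.19  0.89] [0.11 0.12 0.11 0.1  0.09]
0.09499373411741434 95 180 [0.7 0.6 0.5 1.6 0.9 1.2] [ 0.05  0.16  1.95  0.76  1.19 -0.4 ] [ 0.74  0.7   1.49 -0.87  2.04  0.8 ] [0.11 0.12 0.11 0.1  0.09]
0.09499373411741434 110 195 [0.7 0.5 0.2 1.7 0.7 1.3] [ 0.06  0.26  1.83  0.68  1.35 -0.55] [ 0.81  0.62  1.63 -1.01  1.88  0.76] [0.11 0.12 0.11 0.1  0.09]
0.09499373411
[... 380 characters left out ...]
0.34  1.82] [ 0.49  0.88  1.18 -0.23  2.44  1.53] [0.11 0.12 0.11 0.1  0.09]
0.09459951336303705 35 135 [0.3 1.  1.  1.  2.  0.7] [ 0.3  -0.17  2.29  0.52  0.4   0.85] [ 0.57  0.85  1.24 -0.46  2.36  1.32] [0.11 0.12 0.11 0.1  0.09]
0.09459951336303705 50 150 [0.5 0.9 0.9 1.5 1.6 1. ] [ 0.18 -0.12  2.24  0.8   0.6   0.3 ] [ 0.65  0.8   1.33 -0.66  2.24  1.17] [0.11 0.12 0.11 0.1  0.09]
0.09459951336303705 65 165 [0.6 0.8 0.7 1.7 1.3 1.1] [ 0.1  -0.04  2.17  0.86  0.82 -0.01] [ 0.73  0.73  1.45 -0.82  2.1   1.07] [0.11 0.12 0.11 0.1  0.09]
0.09459951336303705 80 180 [0.7 0.6 0.5 1.8 0.9 1.2] [ 0.06  0.06  2.06  0.83  1.01 -0.23] [ 0.79  0.64  1.59 -0.96  1.94  1.01] [0.11 0.12 0.11 0.1  0.09]
```

```bash
cat >> pour.py <<'E'
def check(wps,q,p,Q):
    "ik along the way-points, row by row: worst error, joint step"
    for T,G,n in wps:
        T=np.array(T,float);w=(Q.inv()*G).as_rotvec();m=0;em=0;c=1
        for i in range(n):
            k=(i+1)/n;q2,e=ik(p+(T-p)*k,Q*R.from_rotvec(w*k),q);m=max(m,np.abs(q2-q).max());em=max(em,e);q=q2;c=min(c,clear(p+(T-p)*k,Q*R.from_rotvec(w*k),q))
        print(T.round(3),"n",n,"err",round(em,4),"dq",round(m,3),"clr",round(c,3),"q",q.round(2));p,Q=T,G
    return q
XY=np.array([.547,.252])
E
python3 - <<'E'
from pour import *
s=read_state();q=s["q"];p=np.array(s["tool_pos"]);Q=R.from_rotvec(s["tcp_rot"])
U=pose(40,95)
w=[([.415,-.22,.165],pose(40,8),3),([.43,-.10,.27],pose(40,40),5),(tcp(U,.25,XY)+[-.02,-.12,.01],pose(40,75),6),(tcp(U,.25,XY),U,4)]
q=check(w,q,p,Q)
w2=[(tcp(tiltpose(95,180,th),zl,XY),tiltpose(95,180,th),n) for th,zl,n in((30,.235,4),(60,.215,4),(80,.195,3),(100,.175,4),(115,.17,3),(130,.165,3))]
q2=check(w2,q,w[-1][0],U)
M=[([.535,-.007,.25],pose(40,30),1),([.542,-.007,.075],pose(40,30),8)]
check(M,q,M[0][0],M[0][1])
plan(w)
E
```

```text
[ 0.415 -0.22   0.165] n 3 err 0.0 dq 0.039 clr 0.163 q [-0.98 -0.3   2.46  0.88  0.85 -0.1 ]
[ 0.43 -0.1   0.27] n 5 err 0.0 dq 0.092 clr 0.188 q [-0.81 -0.35  2.28  0.74  1.25 -0.2 ]
[0.527 0.135 0.213] n 6 err 0.0 dq 0.106 clr 0.122 q [-0.21 -0.02  2.13  0.79  1.14 -0.33]
[0.547 0.255 0.203] n 4 err 0.0 dq 0.061 clr 0.093 q [ 0.02  0.16  1.95  0.76  1.2  -0.41]
[0.547 0.231 0.211] n 4 err 0.0 dq 0.144 clr 0.1 q [0.25 0.13 1.83 0.19 1.2  0.11]
[0.547 0.213 0.22 ] n 4 err 0.0 dq 0.134 clr 0.118 q [ 0.49  0.25  1.69 -0.28  1.42  0.51]
[0.547 0.206 0.22 ] n 3 err 0.0 dq 0.085 clr 0.109 q [ 0.61  0.39  1.62 -0.52  1.61  0.67]
[0.547 0.205 0.216] n 4 err 0.0 dq 0.051 clr 0.088 q [ 0.69  0.56  1.56 -0.71  1.82  0.78]
[0.547 0.208 0.22 ] n 3 err 0.0 dq 0.054 clr 0.077 q [ 0.73  0.69  1.52 -0.84  1.98  0.82]
[0.547 0.214 0.221] n 3 err 0.0 dq 0.052 clr 0.061 q [ 0.74  0.81  1.49 -0.97  2.13  0.85]
[ 0.535 -0.007  0.25 ] n 1 err 0.0 dq 0.641 clr 0.206 q [-0.39 -0.3   2.29  0.75  0.84  0.23]
[ 0.542 -0.007  0.075] n 8 err 0.0 dq 0.096 clr 0.077 q [-0.38  0.    2.43  1.19  0.58 -0.33]
[-0.1, -2.7, -0.3, 1.8, -0.0, -2.0]
[0.0, -2.7, -0.3, 1.7, -0.0, -2.0]
[0.1, -2.7, -0.1, 1.8, -0.0, -2.0]
-> [ 0.4151 -0.2198  0.1645] left 0.04
[1.8, -2.3, -1.2, 4.1, -0.0, -4.9]
[2.1, -2.3, -1.1, 4.1, -0.0, -4.9]
[2.2, -2.1, -0.8, 4.1, -0.0, -4.9]
[2.4, -2.0, -0.8, 4.1, -0.0, -4.9]
[2.6, -1.8, -0.6, 4.2, -0.0, -4.9]
-> [ 0.4304 -0.1002  0.2704] left 0.04
[2.3, -2.0, 3.1, 3.7, -0.0, -4.5]
[2.3, -1.5, 3.3, 3.8, -0.0, -4.5]
[2.5, -1.2, 3.3, 3.7, -0.0, -4.5]
[2.6, -0.7, 3.5, 3.8, -0.0, -4.4]
[2.6, -0.4, 3.4, 3.7, -0.0, -4.5]
[2.7, 0.2, 3.5, 3.8, -0.0, -4.4]
-> [0.5274 0.1351 0.2129] left 0.02
[2.1, -0.3, 2.1, 3.2, -0.0, -3.8]
[2.2, -0.0, 2.2, 3.2, -0.0, -3.8]
[2.2, 0.2, 2.1, 3.2, -0.0, -3.9]
[2.1, 0.5, 2.1, 3.2, -0.0, -3.8]
-> [0.5472 0.2546 0.2031] left 0.05
```

Emit:
{"api": "move_arm", "payload": {
  "series": [4,-0.1,-2.7,-0.3,1.8,0,-2.0,4,0,-2.7,-0.3,1.7,0,-2.0,4,0.1,-2.7,-0.1,1.8,0,-2.0,4,1.8,-2.3,-1.2,4.1,0,-4.9,4,2.1,-2.3,-1.1,4.1,0,-4.9]
}}

```text
time: 6.12
tool_pos: [0.4206, -0.1688, 0.2067]
tcp_rot: [-2.789, -0.519, -1.015]
wrist_force: [0.5, 0.5, -4.7]
width: 0.768
grip_force: 123.3
```

Emit:
{"api": "move_arm", "payload": {
  "series": [4,2.2,-2.1,-0.8,4.1,0,-4.9,4,2.4,-2.0,-0.8,4.1,0,-4.9,4,2.6,-1.8,-0.6,4.2,0,-4.9,4,2.3,-2.0,3.1,3.7,0,-4.5,4,2.3,-1.5,3.3,3.8,0,-4.5]
}}

```text
time: 6.75
tool_pos: [0.463, -0.0206, 0.2513]
tcp_rot: [-2.426, -1.184, -0.885]
wrist_force: [-0.2, -0.2, -4.4]
width: 0.766
grip_force: 123.0
```

Emit:
{"api": "move_arm", "payload": {
  "series": [4,2.5,-1.2,3.3,3.7,0,-4.5,4,2.6,-0.7,3.5,3.8,0,-4.4,4,2.6,-0.4,3.4,3.7,0,-4.5,4,2.7,0.2,3.5,3.8,0,-4.4,4,0,0,0,0,0,0]
}}

```text
time: 7.38
tool_pos: [0.5271, 0.1385, 0.212]
tcp_rot: [-2.066, -1.595, -0.751]
wrist_force: [-0.7, -0.1, -4.6]
width: 0.766
grip_force: 124.1
```

Emit:
{"api": "move_arm", "payload": {
  "series": [4,2.1,-0.3,2.1,3.2,0,-3.8,4,2.2,0,2.2,3.2,0,-3.8,4,2.2,0.2,2.1,3.2,0,-3.9,4,2.1,0.5,2.1,3.2,0,-3.8,4,0,0,0,0,0,0]
}}

```text
time: 8.0
tool_pos: [0.5471, 0.2562, 0.2034]
tcp_rot: [-1.723, -1.885, -0.628]
wrist_force: [0.8, 1.0, -3.6]
width: 0.768
grip_force: 124.0
```

```bash
python3 - <<'E'
from pour import *
st()
for n in("top","side"):
    im=read_camera(n);x0,y0=(120,190) if n=="top" else(150,60)
    cv2.imwrite(f"pics/b_{n}.png",cv2.resize(im[y0:y0+190,x0:x0+240],None,fx=2,fy=2,interpolation=cv2.INTER_CUBIC)[:,:,::-1])
a=cv2.hconcat([cv2.imread("pics/b_top.png")[:,:400],cv2.imread("pics/b_side.png")[:,:400]]);cv2.imwrite("pics/b.png",a)
# tilt to 80 then on
w2=[(tcp(tiltpose(95,180,th),zl,XY),tiltpose(95,180,th),n) for th,zl,n in((30,.235,4),(60,.215,4),(80,.195,4),(100,.175,5),(115,.17,3),(130,.165,3))]
plan(w2)
E
```

```text
t 8.0 p [0.5471 0.2562 0.2034] z [-0.058  0.641 -0.765] y [ 0.996  0.09  -0.   ] q [ 0.024  0.164  1.95   0.759  1.204 -0.415] F [ 0.8  1.  -3.6] w 0.768 g 123.98640336861718
[-0.3, -0.1, -0.5, 0.5, -7.5, 0.4]
[-0.4, -0.0, -0.5, 0.5, -7.5, 0.4]
[-0.5, -0.1, -0.4, 0.5, -7.5, 0.5]
[-0.5, -0.0, -0.4, 0.5, -7.4, 0.4]
-> [0.5469 0.2307 0.211 ] left 0.04
[-0.4, -0.0, -0.3, 0.5, -7.5, 0.4]
[-0.4, -0.1, -0.3, 0.5, -7.5, 0.4]
[-0.5, -0.0, -0.1, 0.5, -7.5, 0.4]
[-0.5, -0.1, -0.2, 0.5, -7.4, 0.5]
-> [0.5466 0.2127 0.2207] left 0.01
[-0.1, -0.0, 0.1, 0.3, -5.0, 0.3]
[-0.2, -0.0, 0.1, 0.3, -5.0, 0.3]
[-0.1, -0.0, 0.1, 0.4, -5.0, 0.3]
[-0.1, 0.0, 0.1, 0.3, -4.9, 0.2]
-> [0.5467 0.2064 0.2194] left 0.04
[0.0, 0.0, 0.1, 0.3, -4.0, 0.2]
[0.0, 0.0, 0.0, 0.3, -4.0, 0.2]
[0.1, 0.0, 0.1, 0.3, -4.0, 0.2]
[0.0, 0.0, 0.0, 0.2, -4.0, 0.3]
[0.1, 0.0, 0.1, 0.3, -4.0, 0.2]
-> [0.5464 0.2055 0.2159] left 0.07
[-0.1, -0.0, -0.2, 0.3, -5.0, 0.3]
[-0.1, -0.0, -0.1, 0.3, -4.9, 0.3]
[-0.1, -0.0, -0.1, 0.4, -5.0, 0.3]
-> [0.5468 0.2078 0.2203] left 0.03
[0.0, -0.0, -0.2, 0.3, -5.0, 0.3]
[0.1, -0.0, -0.2, 0.3, -5.0, 0.3]
[-0.0, -0.0, -0.2, 0.4, -4.9, 0.2]
-> [0.5471 0.2138 0.2204] left 0.05
```

View pics/b.png

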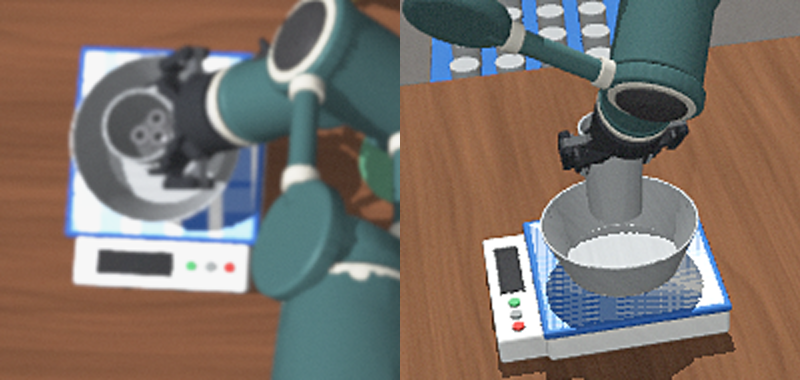

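The upright cup with its slugs is above the bowl: in the montage's top half the mouth is at (140,125), and in its side half the cup foot is inside the rim at (615,210). Now I'll pour, shifted a little to -y.

Emit:
{"api": "move_arm", "payload": {
  "series": [4,-0.8,-0.1,-0.9,0.5,-7.5,0.4,4,-0.8,-0.1,-0.9,0.5,-7.5,0.4,4,-0.5,-0.1,-0.4,0.5,-7.5,0.5,4,-0.5,0,-0.4,0.5,-7.4,0.4,4,-0.4,0,-0.3,0.5,-7.5,0.4]
}}

```text
time: 8.72
tool_pos: [0.5477, 0.2129, 0.2158]
tcp_rot: [-2.103, -2.243, 0.014]
wrist_force: [1.1, 0.1, -5.4]
width: 0.773
grip_force: 124.5
```

Emit:
{"api": "move_arm", "payload": {
  "series": [4,-0.4,-0.1,-0.3,0.5,-7.5,0.4,4,-0.5,0,-0.1,0.5,-7.5,0.4,4,-0.5,-0.1,-0.2,0.5,-7.4,0.5,4,-0.1,0,0.1,0.3,-5.0,0.3,4,-0.2,0,0.1,0.3,-5.0,0.3]
}}

```text
time: 9.35
tool_pos: [0.5468, 0.1968, 0.2217]
tcp_rot: [1.905, 1.999, -0.594]
wrist_force: [0.3, -0.2, -4.0]
width: 0.769
grip_force: 124.5
```

Emit:
{"api": "move_arm", "payload": {
  "series": [4,-0.1,0,0.1,0.4,-5.0,0.3,4,-0.1,0,0.1,0.3,-4.9,0.2,4,0,0,0.1,0.3,-4.0,0.2,4,0,0,0,0.3,-4.0,0.2,4,0.1,0,0.1,0.3,-4.0,0.2]
}}

```text
time: 9.98
tool_pos: [0.547, 0.1932, 0.2187]
tcp_rot: [1.672, 1.735, -0.907]
wrist_force: [0.4, -0.1, -3.4]
width: 0.768
grip_force: 124.4
```

Emit:
{"api": "move_arm", "payload": {
  "series": [4,0,0,0,0.2,-4.0,0.3,4,0,0,0,0,0,0,4,0.1,0,0.1,0.3,-4.0,0.2,4,0,0,0,0,0,0,4,0,0,0,0,0,0]
}}

```text
time: 10.6
tool_pos: [0.5475, 0.1934, 0.2179]
tcp_rot: [1.581, 1.633, -1.001]
wrist_force: [-0.5, 1.3, -4.3]
width: 0.767
grip_force: 124.3
```

Emit:
{"api": "move_arm", "payload": {
  "series": [4,-0.1,0,-0.2,0.2,-3.0,0.2,4,0,0,0,0,0,0,4,-0.1,0,-0.1,0.2,-3.0,0.2,4,0,0,0,0,0,0,4,-0.1,0,-0.1,0.2,-3.0,0.2]
}}

```text
time: 11.22
tool_pos: [0.5482, 0.1959, 0.2229]
tcp_rot: [1.473, 1.51, -1.102]
wrist_force: [0.2, -1.3, -3.9]
width: 0.769
grip_force: 124.4
```

```bash
python3 - <<'E'
from pour import *
st()
G=R.from_rotvec(read_state()["tcp_rot"]);print("tilt",np.degrees(np.arccos(G.apply(UP)[2])))
for n in("top","side"):
    im=read_camera(n);x0,y0=(120,190) if n=="top" else(180,80)
    cv2.imwrite(f"pics/d_{n}.png",cv2.resize(im[y0:y0+150,x0:x0+150],None,fx=2.6,fy=2.6,interpolation=cv2.INTER_CUBIC)[:,:,::-1])
cv2.imwrite("pics/d.png",cv2.hconcat([cv2.imread("pics/d_top.png"),cv2.imread("pics/d_side.png")]))
E
```

```text
t 11.22 p [0.5482 0.1959 0.2229] z [-0.056 -0.933 -0.354] y [ 0.996 -0.03  -0.079] q [ 0.703  0.626  1.551 -0.798  1.907  0.805] F [ 0.2 -1.3 -3.9] w 0.769 g 124.4148710774607
tilt 109.1249168758869
```

View pics/d.png

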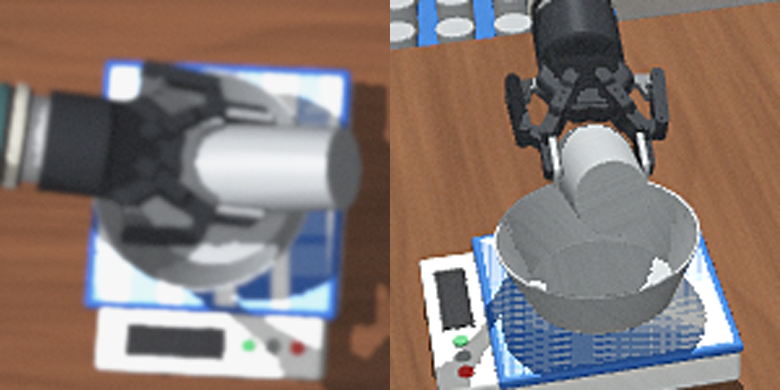

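The cup is tilted 109° over the bowl and the load is still about 4 N, so no slugs are out yet. I'll continue in small steps.

Emit:
{"api": "move_arm", "payload": {
  "series": [4,0,0,-0.1,0.2,-3.0,0.2,4,0,0,0,0,0,0,4,0,0,-0.1,0.2,-3.0,0.2,4,0,0,0,0,0,0,4,0,0,0,0,0,0]
}}

```text
time: 11.95
tool_pos: [0.5479, 0.1978, 0.2225]
tcp_rot: [1.402, 1.431, -1.164]
wrist_force: [-0.9, 0.4, -4.8]
width: 0.775
grip_force: 124.6
```

Emit:
{"api": "move_arm", "payload": {
  "series": [4,0,0,-0.1,0.2,-3.0,0.2,4,0,0,0,0,0,0,4,0,0,-0.1,0.2,-3.0,0.2,4,0,0,0,0,0,0,4,0,0,0,0,0,0]
}}

```text
time: 12.58
tool_pos: [0.548, 0.1997, 0.2229]
tcp_rot: [1.33, 1.349, -1.221]
wrist_force: [-0.4, 0.2, -3.5]
width: 0.769
grip_force: 124.5
```

Emit:
{"api": "move_arm", "payload": {
  "series": [4,0,0,-0.1,0.2,-3.0,0.2,4,0,0,0,0,0,0,4,0,0,-0.1,0.2,-3.0,0.2,4,0,0,0,0,0,0,4,0,0,0,0,0,0]
}}

```text
time: 13.2
tool_pos: [0.5481, 0.2017, 0.2236]
tcp_rot: [1.257, 1.265, -1.274]
wrist_force: [-0.2, -0.5, -1.8]
width: 0.769
grip_force: 124.4
```

```bash
python3 - <<'E'
from pour import *
F=[]
for i in range(6): F.append(read_state()["wrist_force"]);read_camera("side")
print(np.mean(F,0).round(2))
st()
G=R.from_rotvec(read_state()["tcp_rot"]);print("tilt",np.degrees(np.arccos(G.apply(UP)[2])))
E
```

```text
[-0.01  0.16 -1.94]
t 13.5 p [0.5482 0.2018 0.224 ] z [-0.058 -0.997 -0.049] y [ 0.996 -0.055 -0.064] q [ 0.729  0.779  1.514 -0.95   2.092  0.85 ] F [ 0.5  0.8 -3. ] w 0.773 g 124.44404258407303
tilt 127.09097229423539
```

Emit:
{"api": "move_arm", "payload": {
  "series": [4,0,0,-0.1,0.2,-4.0,0.2,4,0,0,0,0,0,0,4,0,0,-0.1,0.2,-3.0,0.2,4,0,0,0,0,0,0,4,0,0,0,0,0,0]
}}

```text
time: 14.12
tool_pos: [0.5483, 0.2037, 0.2234]
tcp_rot: [1.17, 1.171, -1.33]
wrist_force: [0.3, -0.1, -1.5]
width: 0.769
grip_force: 124.6
```

```bash
python3 - <<'E'
from pour import *
F=[]
for i in range(12): F.append(read_state()["wrist_force"]);im=read_camera("side")
print(np.mean(F,0).round(2),np.std(F,0)/3.4)
st()
# back-off: retrace tilt while retreating toward -y, upright at yaw 30 over the mat
s=read_state();q=s["q"];p=np.array(s["tool_pos"]);Q=R.from_rotvec(s["tcp_rot"])
w=[(tcp(tiltpose(95,180,th),zl,XY-[0,.012]),tiltpose(95,180,th),n) for th,zl,n in((90,.20,5),(60,.23,4),(30,.25,4))]+[([.537,.20,.24],pose(40,93),4),([.515,.05,.26],pose(40,60),6),([.53,-.007,.22],pose(40,35),4)]
check(w,q,p,Q)
plan(w)
cv2.imwrite("pics/e.png",cv2.resize(im[80:230,170:330],None,fx=4,fy=4,interpolation=cv2.INTER_CUBIC)[:,:,::-1])
E
```

```text
[ 0.27 -0.05 -1.79] [0.12154308 0.09911614 0.10486742]
t 14.72 p [0.5483 0.2037 0.2235] z [-0.057 -0.996  0.073] y [ 0.996 -0.061 -0.058] q [ 0.73   0.836  1.507 -1.011  2.162  0.859] F [-0.  -0.4 -2.3] w 0.771 g 124.57019552704878
[0.547 0.193 0.233] n 5 err 0.0 dq 0.088 clr 0.071 q [ 0.64  0.45  1.6  -0.63  1.72  0.71]
[0.547 0.201 0.235] n 4 err 0.0 dq 0.096 clr 0.122 q [ 0.47  0.23  1.69 -0.29  1.44  0.48]
[0.547 0.219 0.226] n 4 err 0.0 dq 0.133 clr 0.13 q [0.23 0.11 1.82 0.19 1.23 0.1 ]
[0.537 0.2   0.24 ] n 4 err 0.0 dq 0.138 clr 0.13 q [-0.08  0.09  1.96  0.73  1.29 -0.41]
[0.515 0.05  0.26 ] n 6 err 0.0 dq 0.052 clr 0.137 q [-0.39 -0.17  2.17  0.77  1.16 -0.19]
[ 0.53  -0.007  0.22 ] n 4 err 0.0 dq 0.081 clr 0.189 q [-0.43 -0.24  2.31  0.82  0.86  0.05]
[-0.2, -0.0, 0.2, -0.6, 8.8, -0.6]
[-0.2, -0.1, 0.2, -0.6, 8.8, -0.5]
[-0.2, 0.0, 0.2, -0.6, 8.8, -0.6]
[-0.3, -0.0, 0.1, -0.6, 8.8, -0.5]
[-0.3, -0.1, 0.1, -0.5, 8.7, -0.5]
-> [0.5466 0.1928 0.2335] left 0.06
[0.1, 0.0, -0.2, -0.5, 7.5, -0.4]
[0.1, 0.0, -0.1, -0.5, 7.5, -0.4]
[0.1, 0.0, -0.2, -0.5, 7.5, -0.5]
[0.2, 0.0, -0.1, -0.5, 7.4, -0.4]
-> [0.5466 0.2006 0.2351] left 0.04
[0.5, 0.0, 0.1, -0.5, 7.5, -0.4]
[0.5, 0.1, 0.1, -0.5, 7.5, -0.4]
[0.5, 0.0, 0.2, -0.5, 7.5, -0.4]
[0.4, 0.1, 0.2, -0.5, 7.4, -0.5]
-> [0.547  0.2186 0.2261] left 0.04
[-0.4, -0.3, -0.4, -0.7, 7.5, 0.0]
[-0.3, -0.3, -0.5, -0.7, 7.5, 0.1]
[-0.3, -0.3, -0.5, -0.7, 7.5, 0.0]
[-0.2, -0.3, -0.5, -0.7, 7.5, 0.1]
-> [0.5366 0.1996 0.2399] left 0.07
[-1.7, -0.5, -1.8, -3.5, -0.0, 4.2]
[-1.7, -0.2, -1.9, -3.6, -0.0, 4.2]
[-1.7, -0.1, -1.9, -3.5, -0.0, 4.2]
[-1.7, 0.3, -1.9, -3.6, -0.0, 4.2]
[-1.7, 0.4, -1.8, -3.5, -0.0, 4.2]
[-1.6, 0.7, -1.8, -3.6, -0.0, 4.2]
-> [0.5147 0.0504 0.2599] left 0.06
[-1.4, 1.0, 0.1, -4.0, -0.0, 4.8]
[-1.4, 1.2, 0.2, -4.0, -0.0, 4.8]
[-1.2, 1.3, 0.2, -4.0, -0.0, 4.8]
[-1.2, 1.3, 0.3, -4.0, -0.0, 4.8]
-> [ 0.5297 -0.0072  0.2203] left 0.07
```

View pics/e.png

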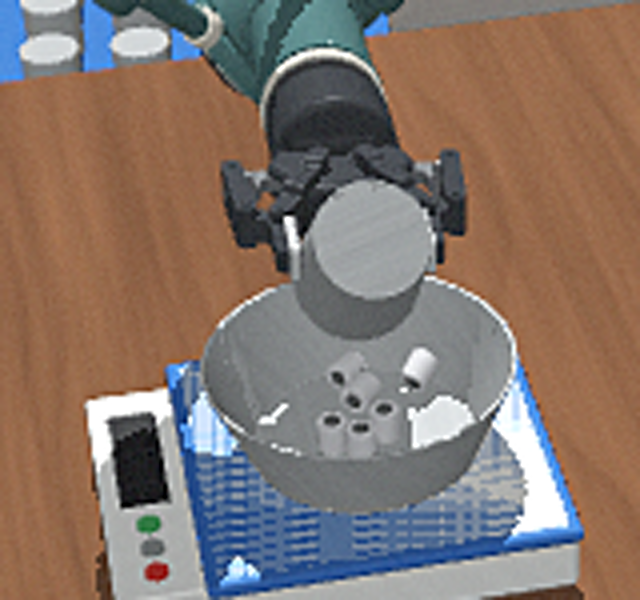

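All six slugs lie in the bowl, around crop px (330–418, 368–435), and the load is 1.8 N, so the cup is empty. I'll right the cup and go to the mat.

Emit:
{"api": "move_arm", "payload": {
  "series": [4,-0.2,0,0.2,-0.6,8.8,-0.6,4,-0.2,-0.1,0.2,-0.6,8.8,-0.5,4,-0.2,0,0.2,-0.6,8.8,-0.6,4,-0.3,0,0.1,-0.6,8.8,-0.5,4,-0.3,-0.1,0.1,-0.5,8.7,-0.5]
}}

```text
time: 15.35
tool_pos: [0.5465, 0.1933, 0.234]
tcp_rot: [1.692, 1.762, -0.875]
wrist_force: [0.8, -0.9, -2.7]
width: 0.769
grip_force: 124.1
```

Emit:
{"api": "move_arm", "payload": {
  "series": [4,0.1,0,-0.2,-0.5,7.5,-0.4,4,0.1,0,-0.1,-0.5,7.5,-0.4,4,0.1,0,-0.2,-0.5,7.5,-0.5,4,0.2,0,-0.1,-0.5,7.4,-0.4,4,0.5,0,0.1,-0.5,7.5,-0.4]
}}

```text
time: 15.98
tool_pos: [0.5459, 0.2048, 0.2332]
tcp_rot: [2.07, 2.198, -0.297]
wrist_force: [-0.7, -0.5, -2.3]
width: 0.769
grip_force: 124.1
```

Emit:
{"api": "move_arm", "payload": {
  "series": [4,0.5,0.1,0.1,-0.5,7.5,-0.4,4,0.5,0,0.2,-0.5,7.5,-0.4,4,0.4,0.1,0.2,-0.5,7.4,-0.5,4,-0.4,-0.3,-0.4,-0.7,7.5,0,4,-0.3,-0.3,-0.5,-0.7,7.5,0.1]
}}

```text
time: 16.6
tool_pos: [0.5411, 0.2087, 0.2336]
tcp_rot: [-1.901, -2.026, -0.403]
wrist_force: [-0.8, -1.1, -3.2]
width: 0.767
grip_force: 124.1
```

Emit:
{"api": "move_arm", "payload": {
  "series": [4,-0.3,-0.3,-0.5,-0.7,7.5,0,4,-0.2,-0.3,-0.5,-0.7,7.5,0.1,4,-1.7,-0.5,-1.8,-3.5,0,4.2,4,-1.7,-0.2,-1.9,-3.6,0,4.2,4,-1.7,-0.1,-1.9,-3.5,0,4.2]
}}

```text
time: 17.23
tool_pos: [0.5241, 0.1237, 0.2493]
tcp_rot: [-2.052, -1.614, -0.743]
wrist_force: [-0.3, -0.2, -2.4]
width: 0.767
grip_force: 124.5
```

Emit:
{"api": "move_arm", "payload": {
  "series": [4,-1.7,0.3,-1.9,-3.6,0,4.2,4,-1.7,0.4,-1.8,-3.5,0,4.2,4,-1.6,0.7,-1.8,-3.6,0,4.2,4,-1.4,1.0,0.1,-4.0,0,4.8,4,-1.4,1.2,0.2,-4.0,0,4.8]
}}

```text
time: 17.85
tool_pos: [0.5214, 0.0213, 0.239]
tcp_rot: [-2.491, -1.092, -0.905]
wrist_force: [0.4, 0.1, -2.3]
width: 0.765
grip_force: 124.5
```

Emit:
{"api": "move_arm", "payload": {
  "series": [4,-1.2,1.3,0.2,-4.0,0,4.8,4,-1.2,1.3,0.3,-4.0,0,4.8,4,0,0,0,0,0,0,4,0,0,0,0,0,0]
}}

```text
time: 18.35
tool_pos: [0.5295, -0.0067, 0.2206]
tcp_rot: [-2.642, -0.836, -0.962]
wrist_force: [-0.2, 1.1, -1.9]
width: 0.769
grip_force: 124.4
```

```bash
python3 - <<'E'
from pour import *
st()
s=read_state();p=np.array(s["tool_pos"]);Q=R.from_rotvec(s["tcp_rot"])
for n in C:
    im=read_camera(n);c=proj(n,p).astype(int);print(n,c,"foot pred",proj(n,p+Q.apply([0,0,-.004])-Q.apply(UP)*.066),"mouth pred",proj(n,p+Q.apply(MT)))
    a=im[max(0,c[1]-75):c[1]+75,c[0]-75:c[0]+75];cv2.imwrite(f"pics/f_{n}.png",cv2.resize(a,(390,390),interpolation=cv2.INTER_CUBIC)[:,:,::-1])
cv2.imwrite("pics/f.png",cv2.hconcat([cv2.imread("pics/f_top.png"),cv2.imread("pics/f_side.png")]))
print("up",Q.apply(UP))
# axis centre xy = P ; target mat
g=pose(40,35);u=g.apply([0,0,-.004])
print("tcp target xy",np.array([.5423,-.0068])-u[:2])
E
```

```text
t 18.35 p [ 0.5295 -0.0067  0.2206] z [ 0.525  0.371 -0.766] y [ 0.576 -0.818 -0.001] q [-0.428 -0.246  2.306  0.815  0.868  0.051] F [-0.2  1.1 -1.9] w 0.769 g 124.40516387054231
side [271 207] foot pred [272.14513452 232.45850961] mouth pred [269.1942585 189.1084604]
top [324 265] foot pred [324.34379931 269.50818572] mouth pred [325.64063111 263.97755847]
up [ 3.04176056e-04 -9.64977470e-04  9.99999488e-01]
tcp target xy [ 0.54440616 -0.00532525]
```

View pics/f.png

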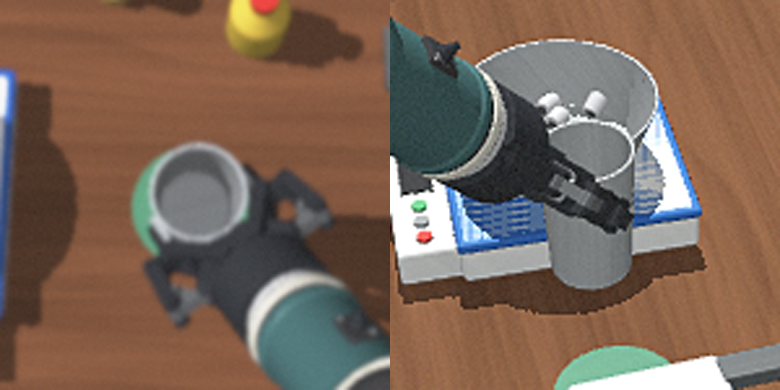

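The empty cup is upright, with its mouth at top px (326,264), which matches the prediction, and the mat is just beside it. I'll lower it and feel for contact.

```bash
python3 - <<'E'
from pour import *
s=read_state();q=s["q"];p=np.array(s["tool_pos"]);Q=R.from_rotvec(s["tcp_rot"])
w=[([.544,-.0055,.13],pose(40,35),4),([.544,-.0055,.080],pose(40,35),4),([.544,-.0055,.071],pose(40,35),3)]
check(w,q,p,Q);plan(w)
E
```

```text
[ 0.544 -0.006  0.13 ] n 4 err 0.0 dq 0.067 clr 0.132 q [-0.41 -0.08  2.36  0.99  0.71 -0.18]
[ 0.544 -0.006  0.08 ] n 4 err 0.0 dq 0.047 clr 0.082 q [-0.41  0.02  2.39  1.13  0.65 -0.36]
[ 0.544 -0.006  0.071] n 3 err 0.0 dq 0.012 clr 0.073 q [-0.41  0.04  2.4   1.16  0.64 -0.39]
[-1.2, 0.2, 1.9, -0.0, -0.0, 0.0]
[-1.3, 0.1, 2.0, -0.0, -0.0, 0.0]
[-1.2, 0.2, 1.9, -0.0, -0.0, 0.0]
[-1.2, 0.2, 2.0, -0.1, -0.0, 0.1]
-> [ 0.5444 -0.0054  0.1297] left 0.06
[-0.8, -0.0, 0.9, 0.0, -0.0, -0.0]
[-0.8, -0.0, 1.0, 0.0, -0.0, -0.0]
[-0.8, -0.0, 0.9, 0.0, -0.0, -0.0]
[-0.8, -0.0, 1.0, 0.0, -0.0, -0.0]
-> [ 0.5443 -0.0055  0.08  ] left 0.06
[-0.2, -0.0, 0.2, 0.0, -0.0, -0.0]
[-0.2, -0.0, 0.2, 0.0, -0.0, -0.0]
[-0.2, -0.0, 0.3, 0.0, -0.0, -0.0]
-> [ 0.5443 -0.0055  0.0708] left 0.06
```

Emit:
{"api": "move_arm", "payload": {
  "series": [4,-1.2,0.2,1.9,0,0,0,4,-1.3,0.1,2.0,0,0,0,4,-1.2,0.2,1.9,0,0,0,4,-1.2,0.2,2.0,0,0,0,4,-0.8,0,0.9,0,0,0]
}}

```text
time: 19.08
tool_pos: [0.5439, -0.0055, 0.116]
tcp_rot: [-2.643, -0.834, -0.961]
wrist_force: [0.1, 0.4, -1.2]
width: 0.768
grip_force: 124.4
```

Emit:
{"api": "move_arm", "payload": {
  "series": [4,-0.8,0,1.0,0,0,0,4,-0.8,0,0.9,0,0,0,4,-0.8,0,1.0,0,0,0,4,-0.2,0,0.2,0,0,0,4,-0.2,0,0.2,0,0,0]
}}

```text
time: 19.7
tool_pos: [0.5442, -0.006, 0.0741]
tcp_rot: [-2.644, -0.834, -0.964]
wrist_force: [0.7, 0.2, -1.8]
width: 0.768
grip_force: 124.4
```

Emit:
{"api": "move_arm", "payload": {
  "series": [4,-0.2,0,0.2,0,0,0,4,0,0,0,0,0,0,4,0,0,0,0,0,0]
}}

```text
time: 20.08
tool_pos: [0.5435, -0.0061, 0.0712]
tcp_rot: [-2.644, -0.833, -0.963]
wrist_force: [0.0, 0.0, -1.7]
width: 0.765
grip_force: 124.4
```

```bash
python3 - <<'E'
from pour import *
F=[];P=[]
for i in range(8): s=read_state();F.append(s["wrist_force"]);P.append(s["tool_pos"]);read_camera("top")
print(np.mean(F,0).round(2),np.mean(P,0).round(4))
E
```

```text
[ 0.11 -0.03 -1.82] [ 0.5435 -0.006   0.0711]
```

Emit:
{"api": "move_arm", "payload": {
  "series": [4,-0.06,0,0.08,0,0,0,4,0,0,0,0,0,0]
}}

```text
time: 20.72
tool_pos: [0.5433, -0.0059, 0.0698]
tcp_rot: [-2.644, -0.833, -0.962]
wrist_force: [0.0, 0.7, -1.5]
width: 0.768
grip_force: 124.4
```

Emit:
{"api": "move_arm", "payload": {
  "series": [4,-0.06,0,0.08,0,0,0,4,0,0,0,0,0,0]
}}

```text
time: 20.98
tool_pos: [0.5434, -0.0059, 0.0688]
tcp_rot: [-2.644, -0.833, -0.962]
wrist_force: [0.4, 0.5, -1.4]
width: 0.77
grip_force: 124.4
```

Emit:
{"api": "move_arm", "payload": {
  "series": [4,-0.06,0,0.08,0,0,0,4,0,0,0,0,0,0]
}}

```text
time: 21.22
tool_pos: [0.5437, -0.0059, 0.0682]
tcp_rot: [-2.644, -0.833, -0.963]
wrist_force: [-0.3, 1.3, 0.0]
width: 0.771
grip_force: 124.6
```

Emit:
{"api": "move_arm", "payload": {
  "series": [4,-0.03,0,0.04,0,0,0,4,0,0,0,0,0,0,4,0,0,0,0,0,0]
}}

```text
time: 21.6
tool_pos: [0.5439, -0.0057, 0.0681]
tcp_rot: [-2.643, -0.834, -0.964]
wrist_force: [-3.4, 0.8, 5.6]
width: 0.768
grip_force: 124.9
```

Emit:
{"api": "move_arm", "payload": {
  "series": [4,0,0,0,0,0,0]
}}

```text
time: 21.72
tool_pos: [0.5439, -0.0057, 0.0681]
tcp_rot: [-2.643, -0.834, -0.964]
wrist_force: [-3.6, 0.3, 5.6]
width: 0.77
grip_force: 124.9
```

The cup is resting on the mat. Now I'll open the fingers and back off along the tool axis.

Emit:
{"api": "move_arm", "payload": {
  "series": [7.0,0,0,0,0,0,0,7.5,0,0,0,0,0,0,8.54,0,0,0,0,0,0,8.54,0,0,0,0,0,0,8.54,0,0,0,0,0,0]
}}

```text
time: 22.35
tool_pos: [0.5435, -0.0059, 0.0674]
tcp_rot: [-2.644, -0.833, -0.963]
wrist_force: [0.6, -0.1, 0.9]
width: 1.0
grip_force: 0.0
```

Emit:
{"api": "move_arm", "payload": {
  "series": [8.54,0,0,-0.4,0,0,0,8.54,0,0,-1.0,0,0,0,8.54,0,0,-2.0,0,0,0,8.54,0,0,-3.0,0,0,0,8.54,0,0,-3.0,0,0,0]
}}

```text
time: 22.98
tool_pos: [0.4932, -0.041, 0.1403]
tcp_rot: [-2.644, -0.833, -0.962]
wrist_force: [1.0, -0.2, 0.0]
width: 1.0
grip_force: 0.0
```

Emit:
{"api": "move_arm", "payload": {
  "series": [8.54,0,0,-3.0,0,0,0,8.54,0,0,-3.0,0,0,0,8.54,0,0,0,0,0,0,8.54,0,0,0,0,0,0]
}}

```text
time: 23.48
tool_pos: [0.4623, -0.0628, 0.185]
tcp_rot: [-2.645, -0.833, -0.963]
wrist_force: [-0.9, 0.1, -0.2]
width: 0.998
grip_force: 0.0
```

```bash
python3 - <<'E'
from pour import *
st()
T=read_camera("top");S=read_camera("side")
cv2.imwrite("pics/g.png",cv2.hconcat([cv2.resize(T[160:350,140:390],(400,304)),cv2.resize(S[130:310,180:420],(400,304))])[:,:,::-1])
for n in C: print(n,"mat c",proj(n,np.array([.5423,-.0068,.004])),"mouth exp",proj(n,np.array([.5423,-.0068,.114])))
E
```

```text
t 23.48 p [ 0.4623 -0.0628  0.185 ] z [ 0.527  0.369 -0.766] y [ 0.573 -0.819 -0.001] q [-0.659 -0.281  2.404  0.839  0.972 -0.175] F [-0.9  0.1 -0.2] w 0.998 g 0.0
side mat c [282.27768309 282.53426076] mouth exp [280.2215708  246.38398643]
top mat c [322.53542873 269.36033774] mouth exp [323.44175642 264.56411512]
```

View pics/g.png

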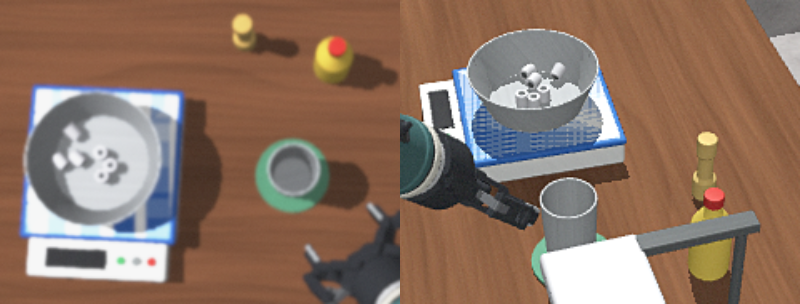

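The cup stands upright in the middle of the mat, with its mouth at top px (323,265) as expected. All six slugs are in the bowl, the bystanders are undisturbed, and the gripper is clear, so I'm handing in.

```bash
python3 -c "
from workcell import *
print(finish_job())"
```

```text
the job is handed in; nothing more can be done
None
```

The job is handed in at about 23.6 s: all six slugs are in the bowl, the empty cup stands upright on the green mat, the gripper is clear, and the final pictures show the lamp, scale, oil bottle and gauge undisturbed.

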